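# Change over the packs in the battery charging box on the tool shop counter

## Robot

A 6-joint arm with a two-finger parallel gripper is mounted at the origin on the work surface. World frame = base frame: x ahead of the robot, y to its left, z up, the work surface at z = 0. Lengths are in mm, angles in rad, forces in N, time in s.
With the tool pointing down it reaches from about 400 to 925 mm from the base axis. Payload 12.5 kg.
Tool frame: the origin (TCP) lies at the very end of the fingers, on their centre line; the grasp point (between the pads) lies 19 mm behind it; x points along the fingers, y is the direction in which the jaws open and shut, and the axes are right-handed (so a half turn about x gives the same grasp; the last joint's range is limited). The gripper opens to 95 mm and grips with 3 to 60 N. Pads are 20 mm wide; open, the fingers measure 119 mm over their backs; the gripper's body (75 mm by 180 mm) begins 59 mm behind the grasp point.
Start: joints at [-1.303, 0.491, 1.559, -0, 1.092, -0.106], TCP at [228.247, -581.854, 181.561] pointing down, gripper open.
Joint ranges: [-3.1, 3.1], [-0.84, 2.19], [0.05, 2.79], [-1.13, 4.28], [0.06, 2.93], [-2.69, 2.69]. Speed limits (rad/s): [2.22, 2.22, 2.79, 3.14, 3.14, 3.14].

## Interface

Orientations are given as [roll, pitch, yaw] about the fixed x, y, z axes, in that order (R = Rz(yaw) Ry(pitch) Rx(roll)).
In Python, from cell import * gives the robot as it stands.
- The arm moves only by the tool step_arm, never from a script. Its argument "steps" is a list of rows, each a list of 4 numbers: the shift along the tool's x, y, z in units of 50 mm (1.0 is 50 mm), then the turn about the tool's x in units of 8 degrees (1.0 is 8 degrees). A call has 1 to 20 rows; each row shifts and turns the commanded pose from where the row before left it, along the tool's axes as they then stand; what a row does not reach is not made up. A row lasts 1/8 s, in which the tool goes at most 62.5 mm and 10.7 degrees, less where a joint would pass 70% of its speed; a pose out of reach is approached as far as the arm can. A call is refused whole if a number of a shift passes 1 or a number of a turn 1, either way. A call with a gripper value outside its range is refused whole. "jaw" is the closure, from 0 (fully open) to 1 (shut), set as the call begins (left out, the last holds). The fingers move at their own pace and stop on an object; the grip force is fixed at half the most. Time passes only in rows, so rows that do not move let the fingers close. It gives the time, the measured TCP pose, the force and the opening at its end, in the units of the state.
- state(): the state, without advancing time (a new reading comes with each control period).
- read_camera(name): name is "scene" or "top" or "wrist"; returns the picture (480x640x3 uint8, red, green, blue); there is no depth.
- camera_info(name): a dict with "mtx" (3x3 intrinsics, pixels), "eye" and "attitude" of the camera in the world; the wrist camera has in their place "hand_eye" (4x4, takes a point from camera to tool coordinates, whose origin is the TCP and whose axes are the tool frame's). Camera axes: x right, y down, z forward; pixel columns grow to the right and rows downward; lengths in mm; the calibration is good to about 2 mm. The wrist camera is an equidistant fisheye: a pixel r from the principal point sees the ray r / f radians off the axis. A picture is of the moment at which its call begins: read the wrist's pose just before it. camera_info takes no time and is no camera call.
- job_done(): hands the job in, once; it reports no verdict.
The state is a dict: "t": time; "joints": joint angles; "qvel": joint speeds; "tau": joint torques, N m; "eef_pos": TCP position; "tcp_rot": TCP orientation; "ft_force": force on the tool from outside, world axes, zero at the start; "moment": the same for the moment, N m; "opening": opening from 0.0 (shut) to 1.0 (fully open).
Only numpy, scipy, OpenCV 4.12 (cv2) and the standard library are available. Lean on these libraries where they do the work, as an engineer would, in place of code of your own. Each camera call takes 0.05 s, during which the arm holds its last target.

## Task

Change over the battery packs on charge: push the charging box's switch right over to off, lift the cover plate off its pins and lay it flat on the rubber mat, take the charged packs out of the box and stand them upright in the cardboard tray, and slide every flat pack that waits in the tray into a bay of its own, tongue first under the contact bar until it is fully home. Then seat the cover plate flat back on both pins and push the switch fully over to on. Leave the carton, the red socket case and the wrench where they are.

Things in the scene. Friction and masses are not known exactly. Their poses are not given: they have to be found in the camera images.
- housing: grey charging box fixed on the counter. Outside 154 (x) x 220 (y) x 72 mm high; origin under its centre at counter height. Open top; inner space x -71 to +71, y -90 to +90, floor 8 mm above the origin. Two black dividers 4 mm thick at y -30 and +30, tops 34 mm above the origin, part it into three bays along x
- bar (a point): middle of the underside of the dark contact bar that runs across all three bays at the box's far (+x) end, x +46 to +71 mm in the housing's frame, underside 30 mm and top 36 mm above the housing's origin: only a pack's tongue fits under it
- pin0 (a point): foot, on the rim, of the upright steel pin at x 0, y -100 mm of the housing: 10 mm across, 18 mm high, pointed tip
- pin1 (a point): the same for the pin at y +100 mm
- bay0 (a point): where the origin of a pack lies when it is fully home in the bay at y -60 of the housing (on the bay floor, x +6; axes as the housing's); the tongue's tip then stands against the far wall
- bay1 (a point): the same for the middle bay, y 0
- bay2 (a point): the same for the bay at y +60
- rim (a point): centre of the housing's rim, 72 mm above the housing's origin, axes as the housing's: the cover's origin lies here when it is seated
- switch (a joint): toggle lever of the box, on the counter behind (+x of) it: 0 = off, leaning to the housing's -y side; 1.0 rad = on, leaning to its +y side; starts at on. It stays where it is left and needs under 2 N at the tip
- switch_tip (a point): centre of the black ball (26 mm across) on the end of the switch lever, 80 mm from its pivot. The pivot lies at x +108, y 0, z +22 mm in the housing's frame; the lever swings in the plane x = +108, 0.5 rad either side of upright. Its block is 25 mm high, 50 mm in x, 70 mm in y
- cover: aluminium cover plate 154 (x) x 220 (y) x 5 mm, 0.35 kg, origin at the centre of its underside; starts seated on the pins. 15 mm holes at y -100 and +100. Black handle bar on its middle, 18 mm thick in x, 70 mm long in y, 25 to 39 mm above the underside, on two posts. Grip it from above, fingers closing along x. Either way round fits
- mat: black rubber mat fixed on the counter, 190 (x) x 250 (y) x 4 mm, origin under its centre: the place to lay the cover, its centre within 60 mm of the mat's centre. It may be left or right of the box
- tray: low cardboard tray fixed on the counter on the other side of the box, 200 (x) x 260 (y) mm, walls 4 mm thick and 22 mm high, floor 4 mm thick, origin under its centre. The 2 or 3 flat packs stand in it at the start; charged ones go into it
- pack0: flat (uncharged) black battery pack, 0.3 kg, tongue roughly to +x at the start: body 70 (x) x 46 (y) x 32 mm high; grey tongue 14 mm high, 36 wide, at its foot from x +35 to +65; yellow grip block on top 20 mm thick in x, 36 wide, 32 to 62 mm high, centred at x 0: grip it with the fingers closing along x. Origin at the underside, centre of the body without tongue.
- pack1: flat (uncharged) black battery pack, 0.3 kg, tongue roughly to +x at the start: body 70 (x) x 46 (y) x 32 mm high; grey tongue 14 mm high, 36 wide, at its foot from x +35 to +65; yellow grip block on top 20 mm thick in x, 36 wide, 32 to 62 mm high, centred at x 0: grip it with the fingers closing along x. Origin at the underside, centre of the body without tongue.
- pack2: flat (uncharged) black battery pack, 0.3 kg, tongue roughly to +x at the start: body 70 (x) x 46 (y) x 32 mm high; grey tongue 14 mm high, 36 wide, at its foot from x +35 to +65; yellow grip block on top 20 mm thick in x, 36 wide, 32 to 62 mm high, centred at x 0: grip it with the fingers closing along x. Origin at the underside, centre of the body without tongue.
- pack0_tongue (a point): middle of the tongue's tip of pack0: x +65, y 0, z +7 mm in the pack's frame
- pack1_tongue (a point): middle of the tongue's tip of pack1: x +65, y 0, z +7 mm in the pack's frame
- pack2_tongue (a point): middle of the tongue's tip of pack2: x +65, y 0, z +7 mm in the pack's frame
- charged0: charged pack, the same in shape, size and look as pack0; at the start it is fully home in the bay at y -60 under the cover; belongs in the tray. Only one or both of charged0 and charged1 are there. To take it out, draw it 30 mm to -x, clear of the contact bar, before lifting
- charged1: the same, starts in the bay at y +60
- carton: bystander: small cardboard carton with a yellow band, 90 x 140 x 70 mm, origin under its centre
- socketcase: bystander: red plastic socket case 120 x 180 x 50 mm, origin under its centre
- wrench: bystander: steel wrench 180 mm long, lying beyond the box, origin under its middle
Mind the look-alikes: they are no part of the job. Leave any green or turquoise look-alike of the pack1 alone.

How it is judged:
By the outcome, as a careful person would: the job done as asked, in the order asked, and still so for the second after the job is handed in, with the robot touching nothing.
Of pack0, pack1, pack2 only 2 to 3 are there at a start; the rules pass over those that are not, and their reading is None.
Of charged0, charged1 only 1 to 2 are there at a start; the rules pass over those that are not, and their reading is None.
At some moment in a run one of cover, charged0, charged1 may be knocked a few centimetres aside while the robot is not near it.
Once in a run the grip may slacken for a moment while it holds something.
It also fails if it takes over 210 s, if anything falls off the work surface, if the arm or the gripper's body presses on something with over 40 N, if the wrist force passes 120 N, or if a joint passes its speed limit or range.

## Working session

There is one attempt and no reset: what is moved stays moved. The work goes in short steps, Python scripts to look and compute and a tool call to move; the robot and the scene stay as the last step left them, time stands still between calls to the robot, and variables do not carry over. Pictures are saved under pics/ and viewed, and the job is handed in when it is done.

Besides the shell and the picture viewer there is one more tool, called after ">>>" as a command line: name --pt "numbers of a row" for each row, then --argument value for the rest. step_arm: Moves the arm, as the interface text tells. Its arguments: {"type":"object","properties":{"steps":{"type":"array","items":{"type":"array","items":{"type":"number"}}},"jaw":{"type":"number"}},"required":["steps"]}

```bash
ls; mkdir -p pics; python3 - <<'E'
from cell import *
import cv2
s=state();print(s)
for n in ["scene","top","wrist"]:
    im=read_camera(n);cv2.imwrite(f"pics/{n}0.png",im[:,:,::-1]);print(n,camera_info(n))
E
```

```text
pics
{'t': 0.0, 'joints': array([-1.30262480e+00,  4.91557231e-01,  1.55946433e+00,  6.57527795e-06,
        1.09169339e+00, -1.05592099e-01]), 'qvel': array([-0.00036739,  0.0003727 , -0.00016718, -0.00082922, -0.00013339,
        0.00153019]), 'tau': array([-2.44051280e-04, -6.12645292e+01, -2.58180857e+01,  6.92697521e-02,
        4.82410484e-02, -1.24966509e-04]), 'eef_pos': array([ 228.15221067, -581.56133785,  180.95809024]), 'tcp_rot': array([-1.68158447,  1.56967401,  1.83376878]), 'ft_force': array([-0.22707388, -0.26230041, -0.65856261]), 'moment': array([ 1.41728673e-02,  2.85111651e-05, -1.51307099e-02]), 'opening': 0.9978695925963609}
scene {'mtx': array([[492.60465425,   0.        , 316.41208278],
       [  0.        , 492.60465425, 233.63891649],
       [  0.        ,   0.        ,   1.        ]]), 'eye': array([1332.43835519, -319.29088378,  793.74797859]), 'attitude': array([-2.24658111e+00, -1.00581337e-03,  1.23019604e+00])}
top {'mtx': array([[612.21641426,   0.        , 309.76449159],
       [  0.        , 612.21641426, 235.06964059],
       [  0.        ,   0.        ,   1.        ]]), 'eye': array([ 410.27228561,  -31.00502789, 1504.21584887]), 'attitude': array([-3.08241427,  0.00501236, -1.58685477])}
wrist {'mtx': array([[371.64829954,   0.        , 322.33953828],
       [  0.        , 371.64829954, 230.65958673],
       [  0.        ,   0.        ,   1.        ]]), 'hand_eye': array([[ 1.81407460e-04, -2.33694987e-01,  9.72309940e-01,
        -2.03237398e+02],
       [ 9.99999822e-01, -5.10242606e-04, -3.09210628e-04,
         5.99216654e-02],
       [ 5.68374931e-04,  9.72309823e-01,  2.33694853e-01,
        -6.62724667e+01],
       [ 0.00000000e+00,  0.00000000e+00,  0.00000000e+00,
         1.00000000e+00]])}
```

View pics/scene0.png

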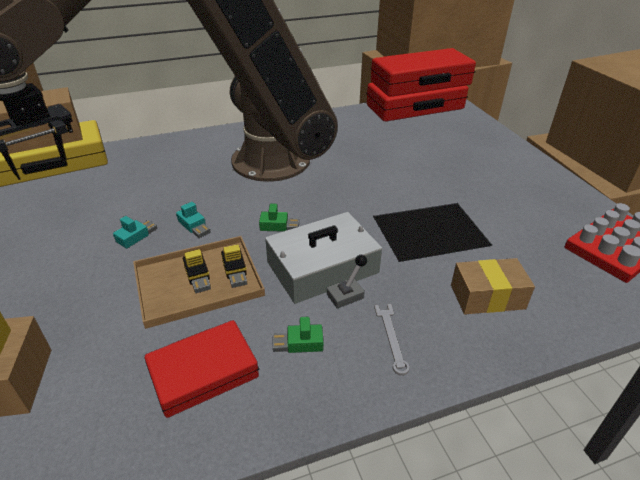

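View pics/top0.png

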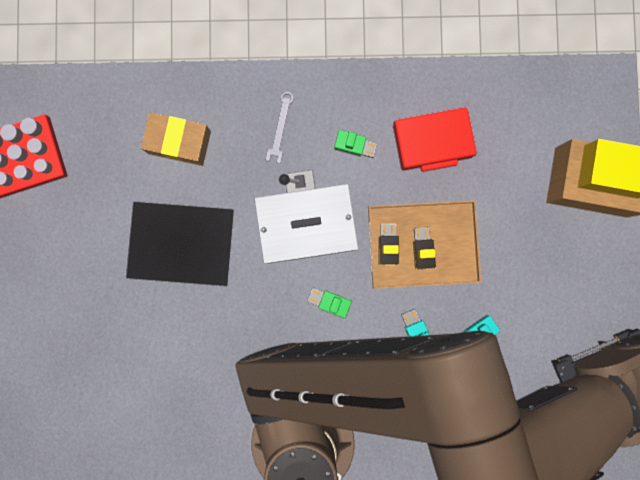

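View pics/wrist0.png

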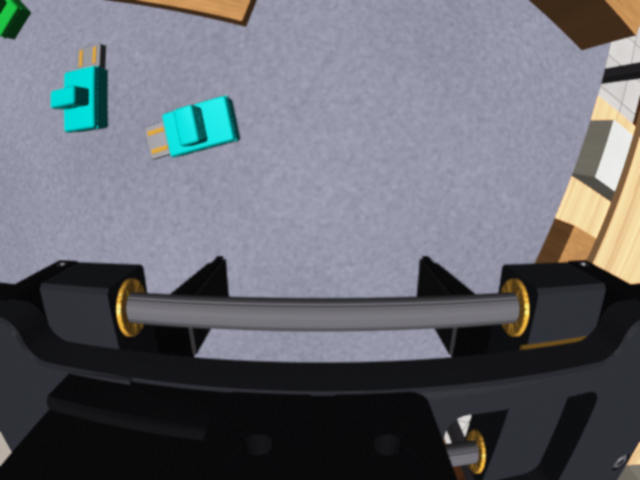

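```bash
cat > h.py <<'E'
from cell import *
import numpy as np, cv2
from scipy.spatial.transform import Rotation as Ro
def Rm(a): return Ro.from_euler('xyz',a).as_matrix()
def pose(s=None):
    s=s or state(); return Rm(s['tcp_rot']),np.array(s['eef_pos'])
def cam(n,s=None):
    c=camera_info(n)
    if n!='wrist': return c['mtx'],Rm(c['attitude']),np.array(c['eye'])
    R,p=pose(s); H=c['hand_eye']; return c['mtx'],R@H[:3,:3],R@H[:3,3]+p
def ray(n,uv,C=None):
    K,R,e=C or cam(n); uv=np.atleast_2d(np.array(uv,float))
    x=(uv[:,0]-K[0,2])/K[0,0]; y=(uv[:,1]-K[1,2])/K[1,1]
    if n=='wrist':
        r=np.hypot(x,y)+1e-12; d=np.c_[np.sin(r)*x/r,np.sin(r)*y/r,np.cos(r)]
    else: d=np.c_[x,y,np.ones_like(x)]
    return e,d@R.T
def plane(n,uv,z,C=None):
    e,d=ray(n,uv,C); return e+d*((z-e[2])/d[:,2:3])
def proj(n,P,C=None):
    K,R,e=C or cam(n); q=(np.atleast_2d(P)-e)@R
    if n=='wrist':
        r=np.hypot(q[:,0],q[:,1]);t=np.arctan2(r,q[:,2]);q=np.c_[q[:,0]/r*t,q[:,1]/r*t]
    else: q=q[:,:2]/q[:,2:3]
    return np.c_[q[:,0]*K[0,0]+K[0,2],q[:,1]*K[1,1]+K[1,2]]
def tri(a,b):
    (e1,d1),(e2,d2)=a,b; d1=d1[0]/np.linalg.norm(d1);d2=d2[0]/np.linalg.norm(d2)
    A=np.c_[d1,-d2];t=np.linalg.lstsq(A,e2-e1,rcond=None)[0]
    p,q=e1+d1*t[0],e2+d2*t[1];return (p+q)/2,np.linalg.norm(p-q)
def snap(n,name=None,crop=None,sc=1):
    s=state();im=read_camera(n);C=cam(n,s)
    o=im[:,:,::-1]
    if crop: x0,y0,x1,y1=crop;o=o[y0:y1,x0:x1]
    if sc!=1:o=cv2.resize(o,None,fx=sc,fy=sc,interpolation=cv2.INTER_CUBIC)
    if name:cv2.imwrite(f'pics/{name}.png',o)
    return im,C
def st():
    s=state();R,p=pose(s);print('t %.2f tcp'%s['t'],p.round(1),'y-axis',R[:,1].round(3),'z',R[:,2].round(3),'F',np.round(s['ft_force'],1),'op %.3f'%s['opening'],'q',np.round(s['joints'],3));return s
def move(dst,yaw_y=None):
    """tool shift in units for dst world, and turn units to align tool y axis to the direction angle"""
    R,p=pose();d=R.T@(np.array(dst)-p)/50;print('shift units',d.round(3))
    if yaw_y is not None:
        a=np.arctan2(R[1,1],R[0,1]);t=(yaw_y-a+np.pi/2)%np.pi-np.pi/2
        # tool x is down: turning about +x is clockwise seen from above
        print('turn units',(-np.degrees(t)/8).round(3))
def blobs(mask,amin=30):
    cs,_=cv2.findContours(mask.astype(np.uint8)*255,cv2.RETR_EXTERNAL,cv2.CHAIN_APPROX_NONE)
    return [c for c in cs if cv2.contourArea(c)>amin]
E
python3 - <<'E'
from h import *
s=st();print(pose(s)[0].round(3))
im=cv2.imread('pics/top0.png')
cv2.imwrite('pics/topc.png',cv2.resize(im[160:320,110:310],None,fx=4,fy=3.75))
cv2.imwrite('pics/topd.png',cv2.resize(im[180:300,340:500],None,fx=5,fy=5))
hsv=cv2.cvtColor(im,cv2.COLOR_BGR2HSV)
# cover white
m=(hsv[...,1]<40)&(hsv[...,2]>150); m[:160]=0;m[280:]=0
for c in blobs(m,1000): r=cv2.minAreaRect(c);print('white',r,cv2.boxPoints(r).tolist())
m=(hsv[...,2]<45)
for c in blobs(m,1000): r=cv2.minAreaRect(c);print('dark',r)
m=(hsv[...,0]>22)&(hsv[...,0]<35)&(hsv[...,1]>180)&(hsv[...,2]>120)
for c in blobs(m,30): r=cv2.minAreaRect(c);print('yel',r)
E
```

```text
t 0.15 tcp [ 228.2 -581.6  181.1] y-axis [ 0.365 -0.931 -0.001] z [-0.931 -0.365 -0.   ] F [-0.1 -0.3 -0.3] op 0.999 q [-1.303  0.491  1.559  0.     1.092 -0.106]
[[-0.     0.365 -0.931]
 [ 0.001 -0.931 -0.365]
 [-1.    -0.001 -0.   ]]
white ((319.5, 219.5), (119.0, 639.0), 90.0) [[-3.6433241813000825e-15, 160.0], [639.0, 160.0], [639.0, 279.0], [0.0, 279.0]]
yel ((426.5, 253.0), (8.0, 15.0), 90.0)
yel ((390.5, 249.0), (8.0, 15.0), 90.0)
yel ((611.6201782226562, 164.79037475585938), (60.8857536315918, 47.94518280029297), 6.881723403930664)
```

```bash
true
```

```text
(no output)
```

View pics/topc.png

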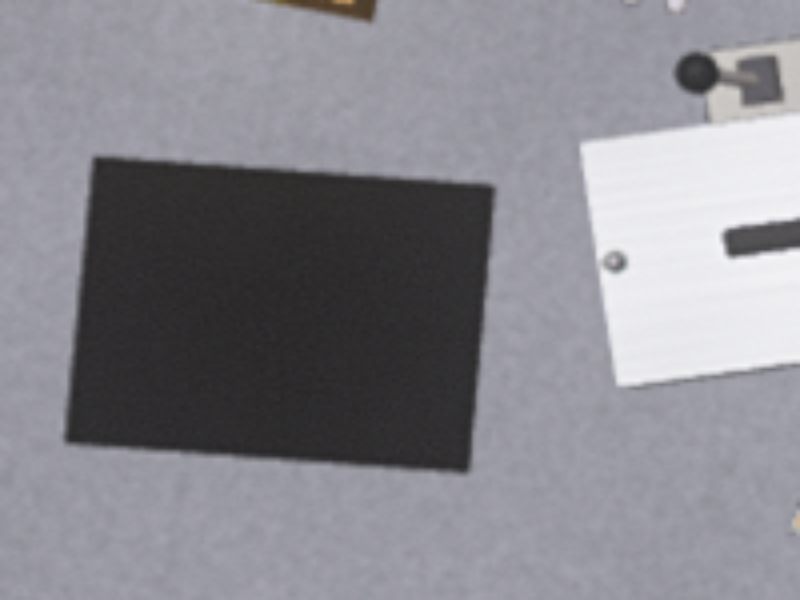

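View pics/topd.png

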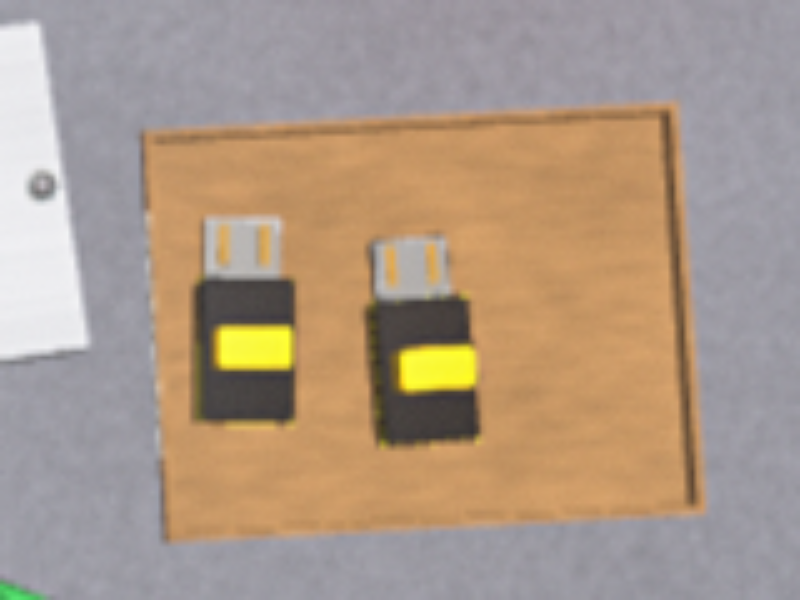

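```bash
python3 - <<'E'
from h import *
im=cv2.imread('pics/top0.png')
hsv=cv2.cvtColor(im,cv2.COLOR_BGR2HSV).astype(int)
V=hsv[...,2]
m=(V>200)&(hsv[...,1]<40); m[:175]=0;m[280:]=0
for c in blobs(m,1000):
    r=cv2.minAreaRect(c);b=cv2.boxPoints(r)
    if r[0][0]>500:continue
    P=plane('top',b,77);print('cover',r);print(P.round(1).tolist(),P.mean(0).round(1))
    for i in range(2):
        d=P[i+1]-P[i];print(np.linalg.norm(d),np.degrees(np.arctan2(d[1],d[0])))
m=(V<70);m[300:]=0;m[:150]=0
for c in blobs(m,100):
    r=cv2.minAreaRect(c);b=cv2.boxPoints(r);z=4 if r[0][0]<240 else (116 if r[0][0]<330 else 32)
    P=plane('top',b,z);d=P[1]-P[0];print('dark',np.round(r[0],1),r[1],'z',z,P.mean(0).round(1),np.degrees(np.arctan2(d[1],d[0])),np.linalg.norm(P[1]-P[0]),np.linalg.norm(P[2]-P[1]))
m=(hsv[...,0]>22)&(hsv[...,0]<35)&(hsv[...,1]>180)&(V>120);m[300:]=0;m[:180]=0
for c in blobs(m,30):
    M=cv2.moments(c);u=(M['m10']/M['m00'],M['m01']/M['m00']);print('grip',plane('top',u,66).round(1))
# handle
m=(V<110);m[300:]=0
for c in blobs(m,50):
    M=cv2.moments(c);u=(M['m10']/M['m00'],M['m01']/M['m00'])
    if 270<u[0]<340 and u[1]>160: r=cv2.minAreaRect(c);P=plane('top',cv2.boxPoints(r),112);d=P[1]-P[0];print('hnd',u,P.mean(0).round(1),np.degrees(np.arctan2(d[1],d[0])),r)
b=[(369.3,206.3),(475.6,201),(480.6,281.5),(373.3,287.7)]
P=plane('top',b,22);print('tray',P.round(1).tolist(),P.mean(0))
for uv in [(263.5,229.7),(348.2,217)]: print('pin',plane('top',uv,90).round(1))
E
```

```text
cover ((305.6797180175781, 223.1980743408203), (65.9620590209961, 94.74010467529297), 81.46923065185547)
[[585.1, 104.3, 77.0], [614.5, -116.0, 77.0], [461.1, -135.8, 77.0], [431.9, 83.1, 77.0]] [523.1 -16.1  77. ]
222.22248825582042 -82.3749986467565
154.7319568833494 -172.65432068176665
dark [425.1 262.9] (8.54964542388916, 18.524232864379883) z 32 [ 426.1 -300.7   32. ] -86.84188923874457 44.47458637668996 20.48694603262547
dark [179.6 243.3] (100.78663635253906, 76.08067321777344) z 4 [484.5 295.2   4. ] -4.3925136945762215 186.9843261561368 248.90081309204223
grip [[ 448.7 -299.4   66. ]]
grip [[ 459.7 -214.6   66. ]]
grip [[ 604.5 -749.5   66. ]]
hnd (305.76938569989926, 222.30110775427994) [522.1 -16.6 112. ] -82.16924780870993 ((305.70806884765625, 222.35256958007812), (6.842573642730713, 29.27100944519043), 81.25383758544922)
hnd (300.1740196078431, 181.10294117647058) [617.6  -3.8 112. ] -83.78599623617033 ((299.484619140625, 180.87693786621094), (11.287160873413086, 9.178570747375488), 82.87498474121094)
hnd (283.9523809523809, 179.0910973084886) [621.1  30.8 112. ] -52.01938958635989 ((284.3780517578125, 179.5975341796875), (11.713031768798828, 10.151294708251953), 51.34019088745117)
tray [[565.9, -170.8, 22.0], [574.5, -429.3, 22.0], [379.3, -435.0, 22.0], [368.6, -176.2, 22.0]] [ 472.0749298  -302.82048689   22.        ]
pin [[508.4  81.7  90. ]]
pin [[ 534.7 -115.    90. ]]
```

>>> step_arm --pt "0 0 0 -1" --pt "0 0 0 -1" --pt "0 0 0 -1" --pt "0 0 0 -1" --pt "0 0 0 -1" --pt "0 0 0 -1" --pt "0 0 0 -1" --pt "0 0 0 -1" --pt "0 0 0 -1" --pt "0 0 0 -0.5" --jaw 1

```text
t: 1.4
eef_pos: [228.2, -581.7, 181.3]
tcp_rot: [-2.969, 1.57, 1.876]
ft_force: [-0.3, -1.1, 0.6]
opening: 0.026
```

```bash
python3 - <<'E'
from h import *
st();move([628,85,180],np.radians(7.6))
E
```

```text
t 1.40 tcp [ 228.2 -581.7  181.3] y-axis [ 0.991  0.132 -0.   ] z [ 0.132 -0.991 -0.   ] F [-0.3 -1.1  0.6] op 0.026 q [-1.303  0.491  1.559 -0.     1.092 -1.435]
shift units [  0.03    9.69  -12.159]
turn units 0.001
```

>>> step_arm --pt "0 0.6 -0.76 0" --pt "0 0.6 -0.76 0" --pt "0 0.6 -0.76 0" --pt "0 0.6 -0.76 0" --pt "0 0.6 -0.76 0" --pt "0 0.6 -0.76 0" --pt "0 0.6 -0.76 0" --pt "0 0.6 -0.76 0" --pt "0 0.6 -0.76 0" --pt "0 0.6 -0.76 0" --pt "0 0.6 -0.76 0" --pt "0 0.6 -0.76 0" --pt "0 0.6 -0.76 0" --pt "0 0.6 -0.76 0" --pt "0 0.6 -0.76 0" --pt "0 0.6 -0.76 0"

```text
t: 3.4
eef_pos: [626.3, 84.5, 181.3]
tcp_rot: [-1.14, 1.57, -2.581]
ft_force: [0.3, 0.5, 0.7]
opening: 0.001
```

```bash
cat >> h.py <<'E'
YAW=np.radians(7.6);HO=np.array([522.6,-16.4,0.])
RH=Ro.from_euler('z',YAW).as_matrix()
def H(p): return HO+RH@np.array(p,float)
def toH(p): return (np.atleast_2d(p)-HO)@RH
E
python3 - <<'E'
from h import *
st();move(H([108,83,75]),YAW)
snap('top','top1');snap('wrist','wrist1')
E
```

```text
t 3.40 tcp [626.3  84.5 181.3] y-axis [ 0.992  0.129 -0.   ] z [ 0.129 -0.992  0.   ] F [0.3 0.5 0.7] op 0.001 q [ 0.03   0.501  1.541 -0.     1.1   -0.1  ]
shift units [ 2.127 -0.163  0.067]
turn units -0.022
```

View pics/wrist1.png

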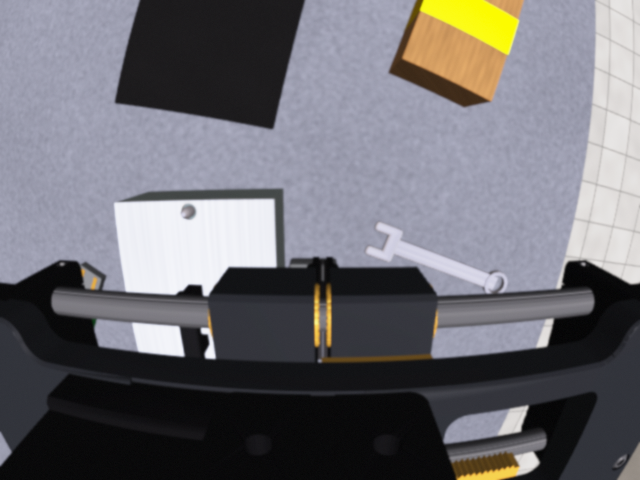

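View pics/top1.png

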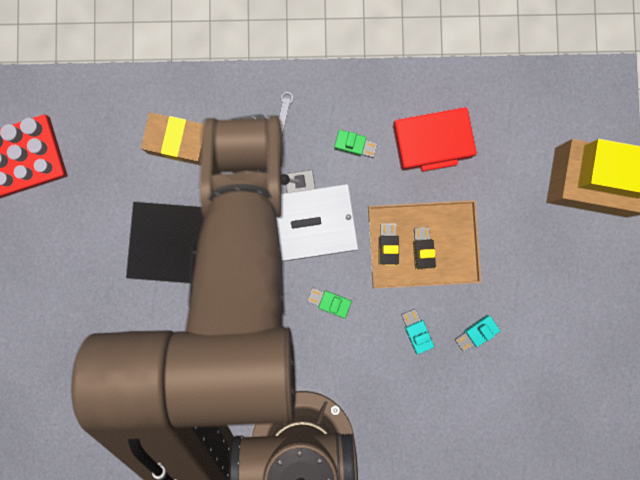

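>>> step_arm --pt "0.5 -0.16 0 0" --pt "0.5 0 0 0" --pt "0.5 0 0 0" --pt "0.5 0 0 0" --pt "0.13 0 0 0" --pt "0 0 0.2 0" --pt "0 0 0.2 0" --pt "0 0 0.2 0" --pt "0 0 0.2 0" --pt "0 0 0.2 0" --pt "0 0 0.2 0" --pt "0 0 0.2 0" --pt "0 0 0.2 0" --pt "0 0 0.2 0" --pt "0 0 0.2 0" --pt "0 0 0.1 0" --pt "0 0 0 0"

```text
t: 5.62
eef_pos: [631.4, -22.5, 75.0]
tcp_rot: [0.245, 1.571, -1.196]
ft_force: [-0.8, -0.1, 0.2]
opening: 0.004
```

```bash
python3 - <<'E'
from h import *
s=st();print(toH(s['eef_pos']))
snap('scene','s2',(220,200,420,340),4)
E
```

```text
t 5.62 tcp [631.4 -22.5  75. ] y-axis [0.992 0.129 0.   ] z [ 0.129 -0.992  0.   ] F [-0.8 -0.1  0.2] op 0.004 q [-0.14   0.617  1.646 -0.     0.879 -0.269]
[[107.0401979  -20.40502523  74.99177238]]
```

View pics/s2.png

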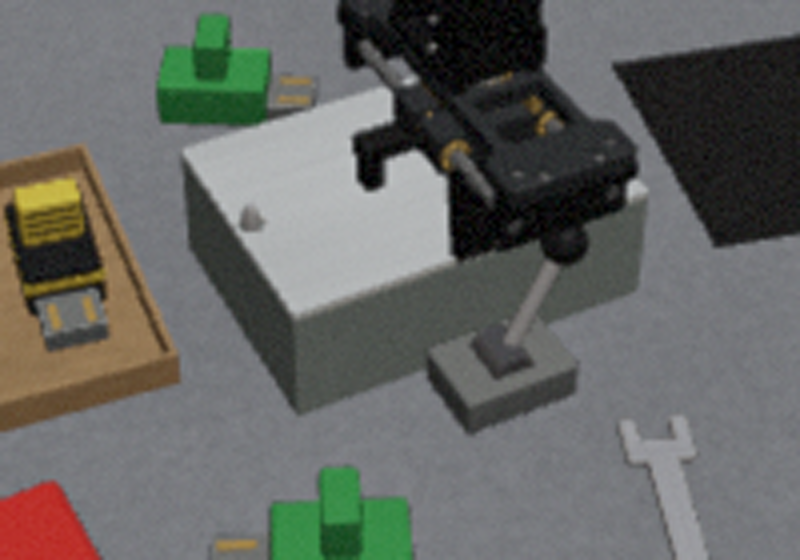

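```bash
python3 - <<'E'
from h import *
for p in [(108,38.4,92.2),(108,-38.4,92.2),(77,110,72),(77,-110,72),(0,-100,90)]: print(p,proj('scene',H(p)),proj('top',H(p)))
print(proj('scene',pose()[1]))
print('ball tri',*[ (r[0],toH(r[0]),r[1]) for r in [tri(ray('scene',(361.7,260.5)),ray('top',(284,179.5)))]])
E
```

```text
(108, 38.4, 92.2) [[362.14040614 259.79793491]] [[282.51877529 179.4241595 ]]
(108, -38.4, 92.2) [[330.49817755 270.99630785]] [[315.20597811 174.53842918]]
(77, 110, 72) [[381.65660029 248.70196128]] [[254.76208408 198.14454579]]
(77, -110, 72) [[293.25374287 279.67060703]] [[347.20508137 184.31868116]]
(0, -100, 90) [[282.28641725 250.4264662 ]] [[348.41683914 216.49125163]]
[[337.73371268 273.97457849]]
ball tri (array([624.93097645,  33.60358869,  91.1197981 ]), array([[108.04534825,  36.03040862,  91.1197981 ]]), np.float64(2.254899195911232))
```

```bash
python3 - <<'E'
from h import *
st()
snap('scene','s3',(260,180,420,300),5);snap('top','t3',(240,120,360,210),6)
E
```

```text
t 5.67 tcp [631.3 -22.2  75. ] y-axis [ 0.992  0.129 -0.   ] z [ 0.129 -0.992  0.   ] F [ 0.5 -0.2 -0.7] op 0.005 q [-0.14   0.617  1.646 -0.     0.879 -0.269]
```

View pics/s3.png

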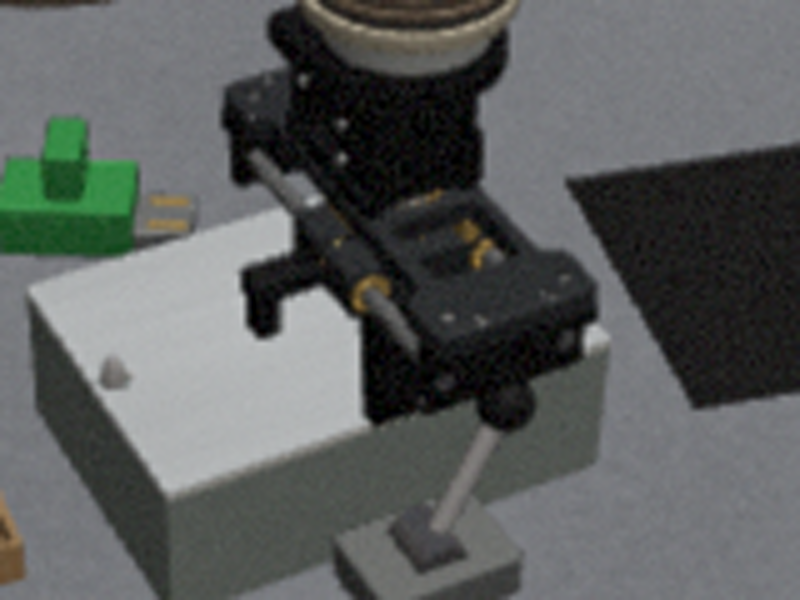

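View pics/t3.png

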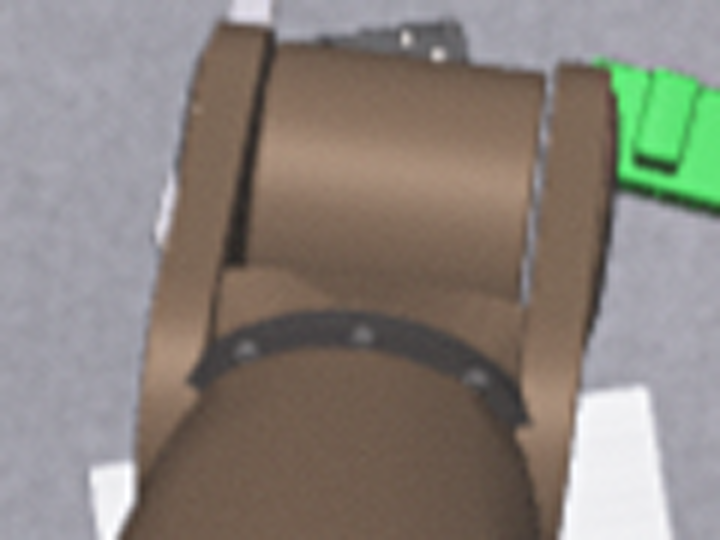

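```bash
python3 - <<'E'
from h import *
R,p=pose()
def T(x,y,z): return p+R@np.array([x,y,z],float)
K=5;o=np.array([260,180])
im=cv2.imread('pics/s3.png')
for q in [(0,0,0),(-19,0,0),(-78,90,37),(-78,90,-37),(-78,-90,37),(-78,-90,-37),(0,12,10),(0,12,-10),(0,-12,10),(0,-12,-10),(-40,12,10)]:
    u=(proj('scene',T(*q))[0]-o)*K;print(q,u.round());cv2.circle(im,tuple(int(v) for v in u),5,(0,0,255),-1)
cv2.imwrite('pics/s3b.png',im)
E
```

```text
(0, 0, 0) [389. 470.]
(-19, 0, 0) [391. 437.]
(-78, 90, 37) [425. 497.]
(-78, 90, -37) [593. 436.]
(-78, -90, 37) [215. 232.]
(-78, -90, -37) [369. 185.]
(0, 12, 10) [382. 495.]
(0, 12, -10) [424. 480.]
(0, -12, 10) [355. 460.]
(0, -12, -10) [396. 445.]
(-40, 12, 10) [385. 424.]
```

View pics/s3b.png

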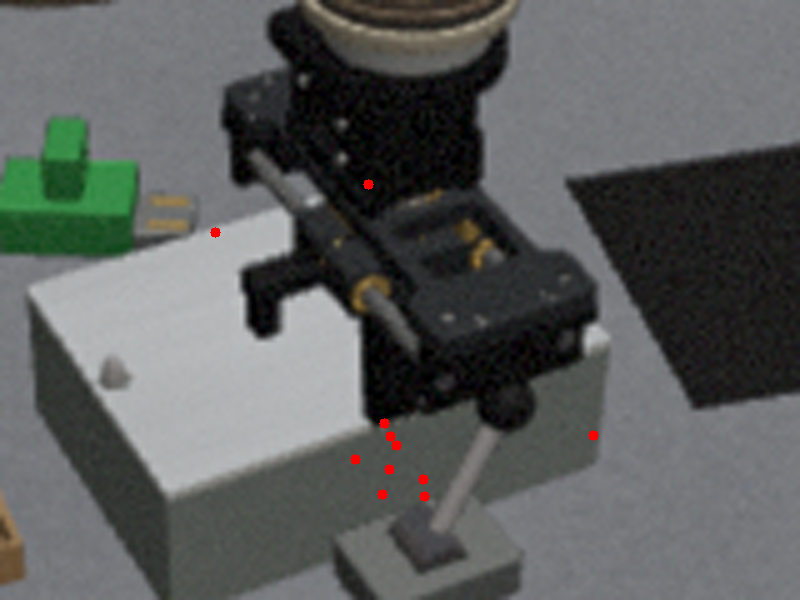

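```bash
python3 - <<'E'
from h import *
im=cv2.imread('pics/scene0.png')
R=Rm([-1.68158447,1.56967401,1.83376878]);p=np.array([228.15,-581.56,180.96])
o=np.array([0,60]);K=5
im=cv2.resize(im[60:180,0:160],None,fx=5,fy=5)
for q in [(0,0,0),(0,47.5,10),(0,47.5,-10),(0,-47.5,10),(0,-47.5,-10),(-78,90,37),(-78,-90,37),(-78,90,-37),(-78,-90,-37)]:
    u=(proj('scene',p+R@np.array(q,float))[0]-o)*K;cv2.circle(im,tuple(int(v) for v in u),4,(0,0,255),-1)
cv2.imwrite('pics/s0b.png',im)
E
```

```text
(no output)
```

View pics/s0b.png

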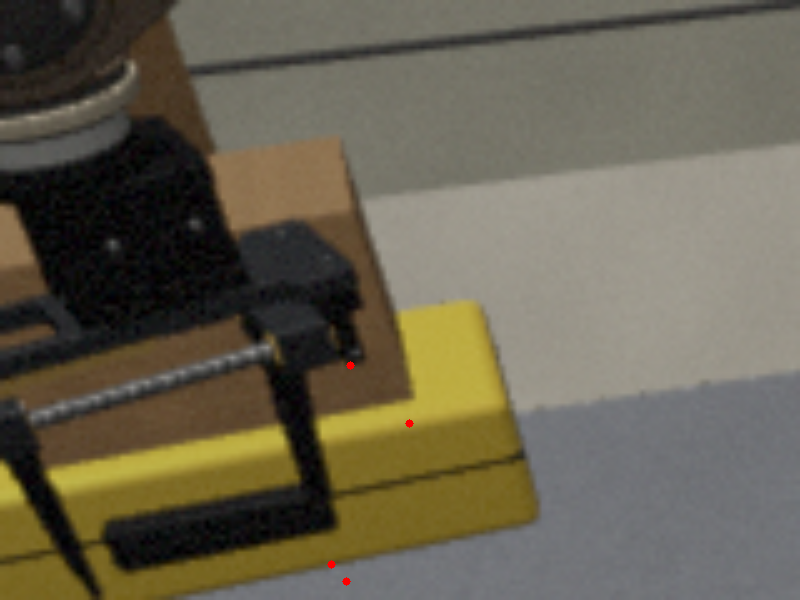

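```bash
python3 - <<'E'
from h import *
s={'tcp_rot':np.array([-1.14,1.57,-2.581]),'eef_pos':np.array([626.3,84.5,181.3])}
# more precise rot: pitch near pi/2; use tool y yaw .129
y=np.array([.992,.129,0]);y/=np.linalg.norm(y);x=np.array([0,0,-1.]);R=np.c_[x,y,np.cross(x,y)]
c=camera_info('wrist');Hh=c['hand_eye']
for dz in (0,30):
    C=(c['mtx'],R@Hh[:3,:3],R@Hh[:3,3]+s['eef_pos']+[0,0,dz])
    for n,uv,z in [('pin1',(188,211),90),('cov',(275,199),77),('cov',(115,204),77),('mat',(115,102),4),('mat',(273,128),4)]: print(dz,n,plane('wrist',uv,z,C).round(1))
print(H((0,100,90)),H((77,110,77)),H((-77,110,77)))
print(plane('top',[(126.5,278),(228.5,285.5)],4))
E
```

```text
0 pin1 [[513.6  81.7  90. ]]
0 cov [[585.4  98.3  77. ]]
0 cov [[432.7  76.8  77. ]]
0 mat [[380.1 176.6   4. ]]
0 mat [[567.1 158.9   4. ]]
30 pin1 [[502.9  74.8  90. ]]
30 cov [[582.2  93.3  77. ]]
30 cov [[414.6  69.7  77. ]]
30 mat [[361.2 178.7   4. ]]
30 mat [[563.  159.7   4. ]]
[509.37436097  82.72155403  90.        ] [584.37539367 102.81745148  77.        ] [431.72820047  82.44996738  77.        ]
[[401.32779339 425.40973351   4.        ]
 [379.03878481 175.69587658   4.        ]]
```

```bash
python3 - <<'E'
from h import *
for q in [(0,47.5,-10),(0,47.5,10),(0,-47.5,-10),(-19,47.5,-10),(-25,47.5,-10),(-25,47.5,10),(0,0,0),(-30,0,0)]:
    R,p=pose();print(q,proj('wrist',p+R@np.array(q,float)).round(0))
snap('wrist','w4')
E
```

```text
(0, 47.5, -10) [[403. 242.]]
(0, 47.5, 10) [[401. 274.]]
(0, -47.5, -10) [[238. 242.]]
(-19, 47.5, -10) [[411. 251.]]
(-25, 47.5, -10) [[413. 255.]]
(-25, 47.5, 10) [[410. 291.]]
(0, 0, 0) [[321. 259.]]
(-30, 0, 0) [[320. 277.]]
```

View pics/w4.png

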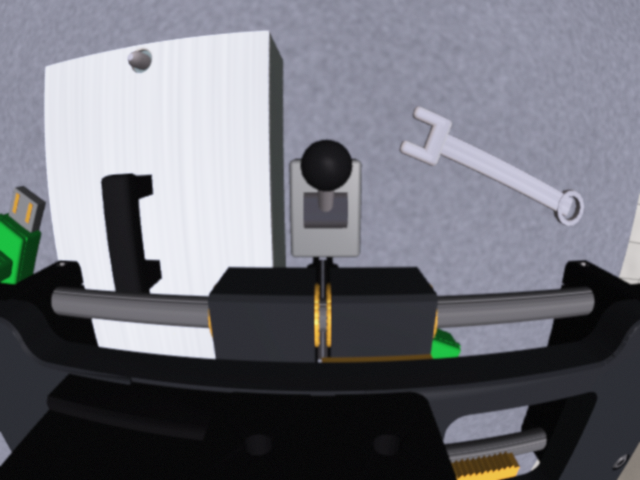

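>>> step_arm --pt "-0.6 0 0 0" --pt "0 0 -0.6 0" --pt "0 0 -0.6 0" --pt "0 0 -0.6 0" --pt "0 0 -0.6 0" --pt "0.6 0.2 -0.2 0" --pt "0.5 0 0 0" --pt "0.5 0 0 0" --pt "0.3 0 0 0" --pt "0 0 0 0"

```text
t: 7.08
eef_pos: [624.1, 108.1, 9.3]
tcp_rot: [-1.571, 1.569, -3.012]
ft_force: [-0.4, 0.5, 0.4]
opening: 0.007
```

```bash
python3 - <<'E'
from h import *
s=st();print(toH(s['eef_pos']))
snap('scene','s5',(260,180,420,300),5);snap('wrist','w5')
print((proj('scene',s['eef_pos'])-[260,180])*5)
E
```

```text
t 7.08 tcp [624.1 108.1   9.3] y-axis [ 0.992  0.129 -0.002] z [ 0.129 -0.992  0.   ] F [-0.4  0.5  0.4] op 0.007 q [ 0.067  0.706  1.682 -0.     0.755 -0.062]
[[117.0664081  110.0049016    9.30402805]]
[[644.88968331 498.97180029]]
```

View pics/s5.png

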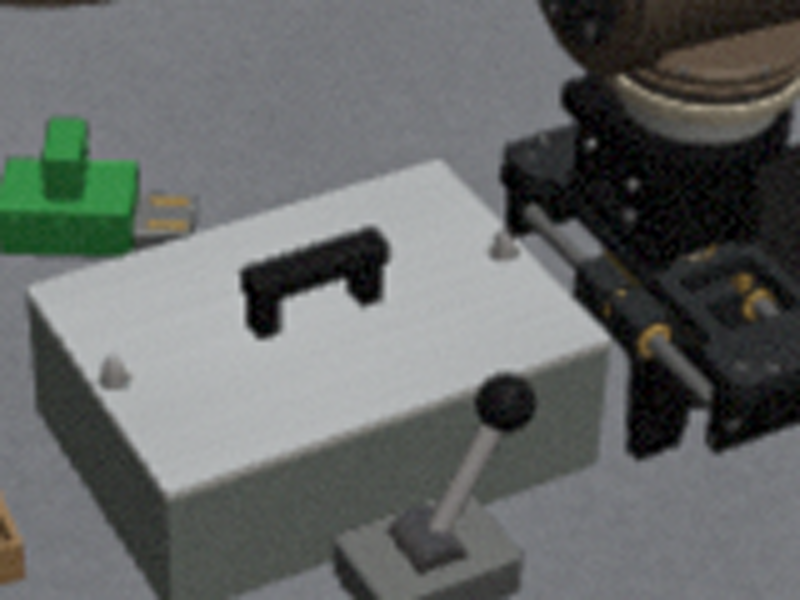

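View pics/w5.png

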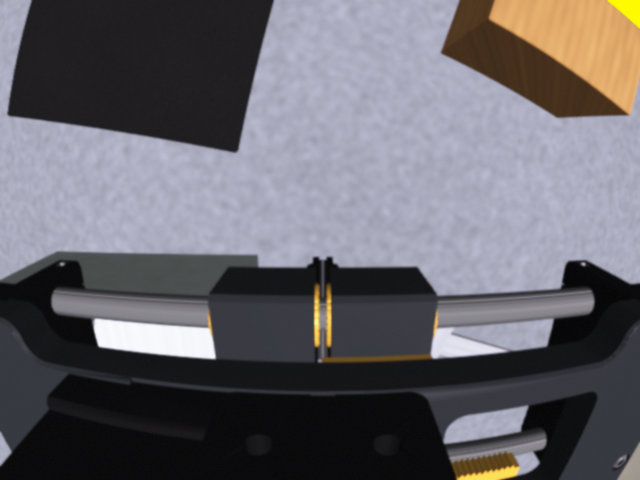

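>>> step_arm --pt "0.1 0 0 0" --pt "0.08 0 0 0" --pt "0.02 0 0 0" --pt "0.04 0 0 0" --pt "0 0 0 0"

```text
t: 7.8
eef_pos: [624.5, 108.0, -2.1]
tcp_rot: [-0.985, 1.571, -2.426]
ft_force: [0.1, 0.3, 0.0]
opening: 0.005
```

>>> step_arm --pt "0.1 0 0 0" --pt "0.1 0 0 0" --pt "0.1 0 0 0" --pt "0 0 0 0"

```text
t: 8.3
eef_pos: [624.2, 108.0, -17.6]
tcp_rot: [-1.537, 1.57, -2.978]
ft_force: [0.1, -0.6, -0.2]
opening: 0.005
```

>>> step_arm --pt "0.1 0 0 0" --pt "0 0 0 0"

```text
t: 8.55
eef_pos: [624.3, 108.0, -22.4]
tcp_rot: [-1.444, 1.57, -2.886]
ft_force: [0.4, 0.2, 0.1]
opening: 0.006
```

```bash
python3 - <<'E'
from h import *
s=st();print(toH(s['eef_pos']))
snap('scene','s6',(340,220,420,280),10)
print((proj('scene',s['eef_pos'])-[340,220])*10)
E
```

```text
t 8.55 tcp [624.3 108.  -22.4] y-axis [ 0.992  0.129 -0.001] z [ 0.129 -0.992  0.   ] F [0.4 0.2 0.1] op 0.006 q [ 0.067  0.75   1.696 -0.     0.696 -0.062]
[[117.29284746 109.88285444 -22.35633857]]
[[477.1699056 697.2061122]]
```

View pics/s6.png

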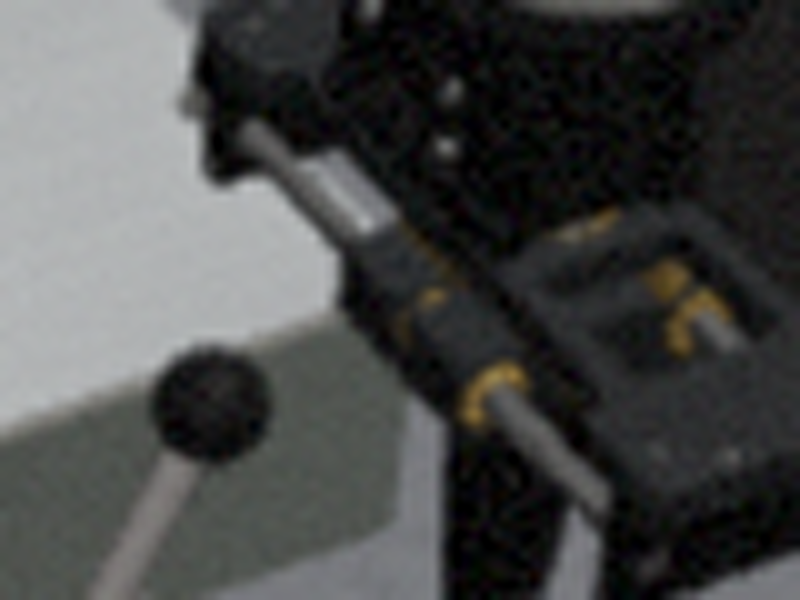

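>>> step_arm --pt "-0.5 0 0 0" --pt "-1 0 0 0" --pt "-1 0 0 0" --pt "-0.5 0 0 0" --pt "0 0 0 0" --jaw 0.5

```text
t: 9.22
eef_pos: [625.3, 108.2, 130.0]
tcp_rot: [1.486, 1.567, 0.044]
ft_force: [0.9, -0.1, -1.5]
opening: 0.467
```

```bash
python3 - <<'E'
from h import *
s=st();R,p=pose(s)
im,C=snap('scene','s7',(320,160,440,250),6.66)
img=cv2.imread('pics/s7.png')
for d,c in ((0,(0,0,255)),(-25,(0,255,0)),(-35,(255,0,0))):
  for y in (-26,26):
    for z in (-10,10):
      u=(proj('scene',p+R@np.array([d,y,z.__float__()]))[0]-[320,160])*6.66;cv2.circle(img,tuple(int(v) for v in u),4,c,-1)
cv2.imwrite('pics/s7.png',img)
E
```

```text
t 9.22 tcp [625.3 108.2 130. ] y-axis [0.992 0.129 0.004] z [ 0.129 -0.992  0.   ] F [ 0.9 -0.1 -1.5] op 0.467 q [ 0.067  0.555  1.593 -0.     0.989 -0.062]
```

View pics/s7.png

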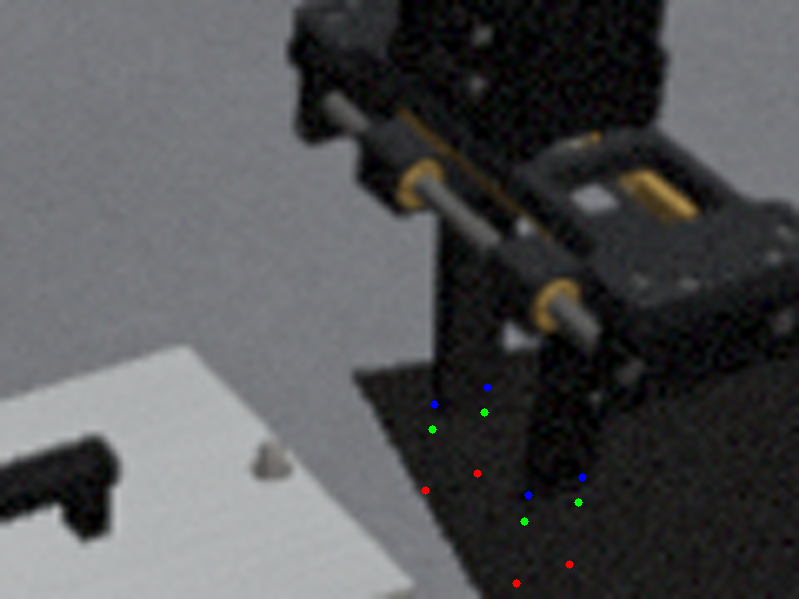

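```bash
python3 - <<'E'
from h import *
st();snap('wrist','w8')
snap('wrist','w8b')
E
```

```text
t 9.28 tcp [624.5 108.1 128.2] y-axis [0.992 0.129 0.001] z [ 0.129 -0.992  0.   ] F [-0.2 -0.4 -0.1] op 0.481 q [ 0.067  0.557  1.595 -0.     0.989 -0.062]
```

View pics/w8b.png

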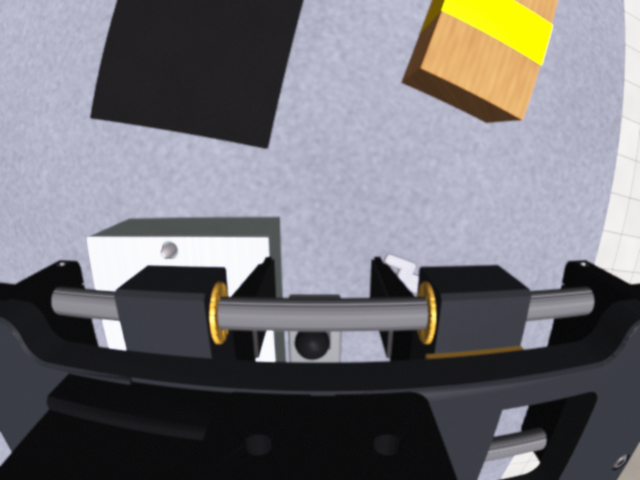

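```bash
python3 - <<'E'
from h import *
c=camera_info('wrist');Hh=c['hand_eye'];R,p=pose()
for dz in (-10,0,10,20,35):
    C=(c['mtx'],R@Hh[:3,:3],R@Hh[:3,3]+p+[0,0,dz])
    m=plane('wrist',[(91,118),(268,148)],4,C);k=plane('wrist',[(88,236),(271,236)],77,C)
    print(dz,np.linalg.norm(m[1]-m[0]),m.round(0).tolist(),np.linalg.norm(k[1]-k[0]),k.round(0).tolist())
print(Hh)
E
```

```text
-10 181.24854414731692 [[390.0, 180.0, 4.0], [571.0, 163.0, 4.0]] 148.4670342865532 [[443.0, 87.0, 77.0], [590.0, 107.0, 77.0]]
0 186.9855507508859 [[383.0, 180.0, 4.0], [570.0, 163.0, 4.0]] 154.57858023900303 [[435.0, 84.0, 77.0], [589.0, 104.0, 77.0]]
10 192.72255735445484 [[376.0, 180.0, 4.0], [568.0, 163.0, 4.0]] 160.69012619145286 [[428.0, 80.0, 77.0], [588.0, 101.0, 77.0]]
20 198.4595639580238 [[369.0, 180.0, 4.0], [567.0, 162.0, 4.0]] 166.8016721439028 [[421.0, 77.0, 77.0], [586.0, 99.0, 77.0]]
35 207.06507386337725 [[358.0, 181.0, 4.0], [564.0, 162.0, 4.0]] 175.96899107257747 [[410.0, 71.0, 77.0], [585.0, 95.0, 77.0]]
[[-3.55875019e-04 -2.33826874e-01  9.72278184e-01 -2.03239189e+02]
 [ 9.99999775e-01 -6.35716122e-04  2.13135940e-04  9.41229279e-01]
 [ 5.68256006e-04  9.72278041e-01  2.33827048e-01 -6.54901427e+01]
 [ 0.00000000e+00  0.00000000e+00  0.00000000e+00  1.00000000e+00]]
```

```bash
python3 - <<'E'
from h import *
move(H([108,85,42]),YAW)
E
```

```text
shift units [ 1.694 -0.172  0.499]
turn units -0.023
```

>>> step_arm --pt "0 -0.17 0.5 0" --pt "0.5 0 0 0" --pt "0.5 0 0 0" --pt "0.5 0 0 0" --pt "0.2 0 0 0" --pt "0 0 0.2 0" --pt "0 0 0.2 0" --pt "0 0 0.2 0" --pt "0 0 0.2 0" --pt "0 0 0.2 0" --pt "0 0 0.2 0" --pt "0 0 0 0" --jaw 1

```text
t: 10.88
eef_pos: [627.1, 21.8, 42.9]
tcp_rot: [-0.63, 1.571, -2.072]
ft_force: [0.3, -0.4, -0.1]
opening: 0.005
```

```bash
python3 - <<'E'
from h import *
s=st();print(toH(s['eef_pos']))
snap('scene','s9',(260,180,420,300),5)
E
```

```text
t 10.88 tcp [627.1  21.8  42.9] y-axis [ 0.992  0.128 -0.   ] z [ 0.128 -0.992  0.   ] F [ 0.3 -0.4 -0.1] op 0.005 q [-0.07   0.653  1.68  -0.     0.809 -0.199]
[[108.61006297  24.03050563  42.9216233 ]]
```

View pics/s9.png

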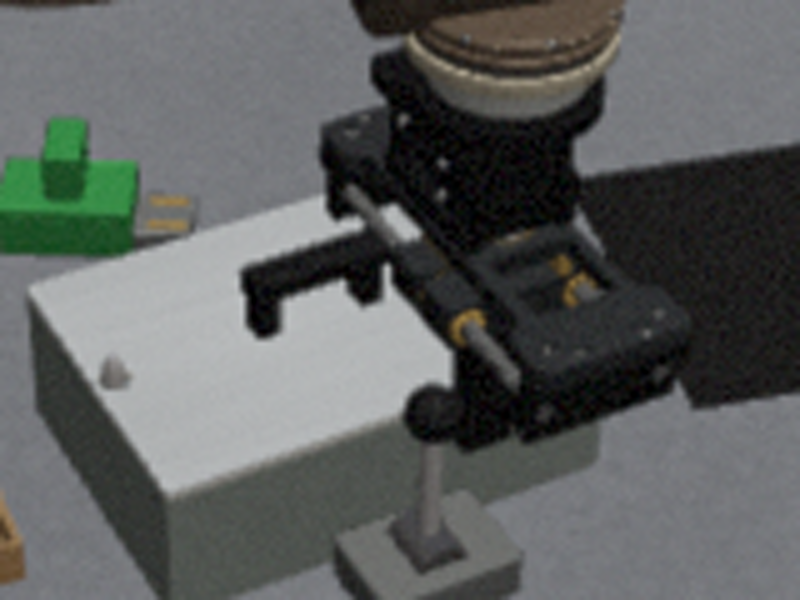

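>>> step_arm --pt "0 0.04 0.2 0" --pt "0 0 0.2 0" --pt "0 0 0.2 0" --pt "0 0 0.15 0" --pt "0 0 0.1 0" --pt "0 0 0 0"

```text
t: 11.68
eef_pos: [633.9, -16.7, 42.9]
tcp_rot: [-2.91, 1.567, 1.931]
ft_force: [-0.8, 17.7, 2.2]
opening: 0.003
```

```bash
python3 - <<'E'
from h import *
s=st();print(toH(s['eef_pos']))
snap('scene','s10',(260,180,420,300),5)
print((proj('scene',H([108,-38.4,92.2]))-[260,180])*5)
E
```

```text
t 11.68 tcp [633.9 -16.7  42.9] y-axis [ 0.992  0.128 -0.001] z [ 0.128 -0.992 -0.004] F [-0.8 17.7  2.2] op 0.003 q [-0.132  0.661  1.661  0.005  0.821 -0.264]
[[110.27944144 -15.04433923  42.92628284]]
[[352.49088774 454.98153927]]
```

View pics/s10.png

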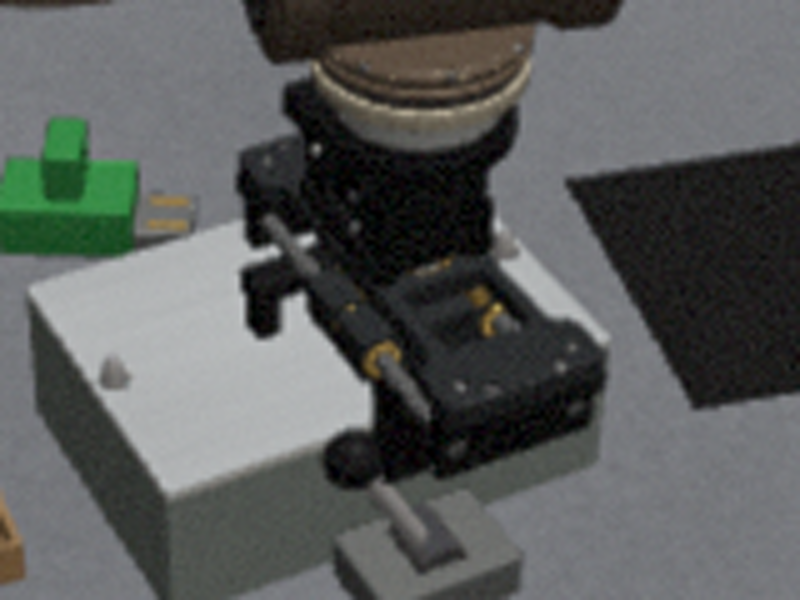

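>>> step_arm --pt "0 0 -0.3 0" --pt "-0.7 0 0 0" --pt "-0.8 0 0 0" --pt "-0.5 0 0 0" --pt "0 -0.6 0 0" --pt "0 -0.8 0 0" --pt "0 -0.8 0 0" --pt "0 0 0.2 0" --pt "0 0 0 0" --jaw 0.3

```text
t: 12.85
eef_pos: [525.7, -29.1, 143.4]
tcp_rot: [1.081, 1.569, -0.361]
ft_force: [-0.3, 0.2, -0.3]
opening: 0.696
```

```bash
python3 - <<'E'
from h import *
s=st();print(toH(s['eef_pos']));move(H([0,0,50]),YAW)
snap('scene','s11',(220,140,420,290),4);snap('top','t11');snap('wrist','w11')
E
```

```text
t 12.85 tcp [525.7 -29.1 143.4] y-axis [0.992 0.128 0.001] z [ 0.128 -0.992  0.001] F [-0.3  0.2 -0.3] op 0.696 q [-0.181  0.397  1.845 -0.     0.898 -0.309]
[[  1.40855805 -13.00398574 143.43172309]]
shift units [ 1.868 -0.032 -0.261]
turn units -0.029
```

View pics/s11.png

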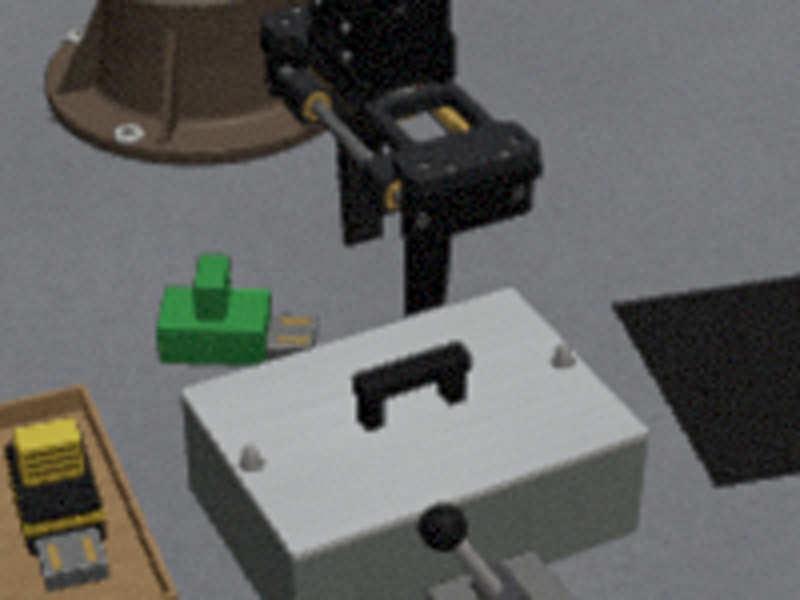

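View pics/w11.png

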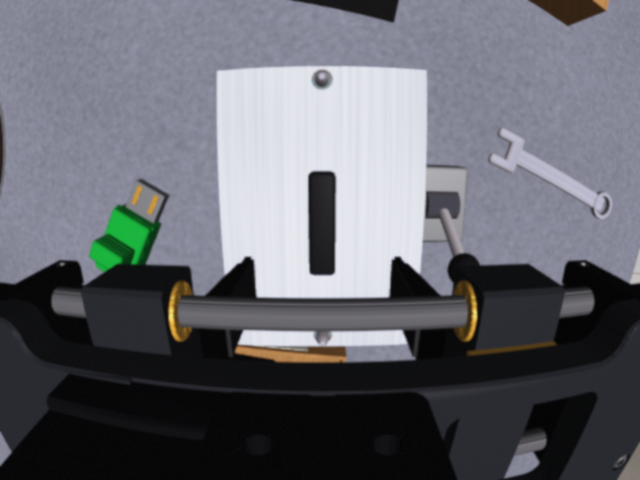

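View pics/t11.png

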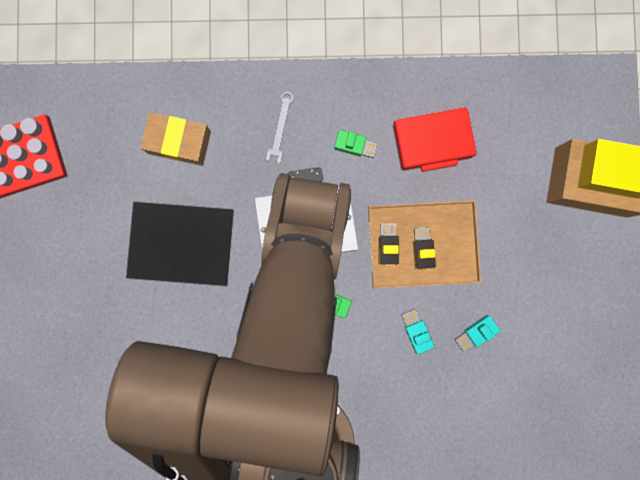

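>>> step_arm --pt "0.3 -0.03 -0.26 0" --pt "0.5 0 0 0" --pt "0.5 0 0 0" --pt "0.3 0 0 0" --pt "0.27 0 0 0" --pt "0 0 0 0"

```text
t: 13.75
eef_pos: [521.5, -15.7, 48.9]
tcp_rot: [-1.772, 1.57, 3.069]
ft_force: [-0.1, 0.2, 0.1]
opening: 0.701
```

>>> step_arm --pt "0 0 0 0" --pt "0 0 0 0" --pt "0 0 0 0" --pt "0 0 0 0" --pt "0 0 0 0" --pt "0 0 0 0" --jaw 1

```text
t: 14.5
eef_pos: [521.8, -15.8, 49.6]
tcp_rot: [1.105, 1.57, -0.336]
ft_force: [0.0, 0.1, 0.8]
opening: 0.187
```

```bash
python3 - <<'E'
from h import *
s=st();print(toH(s['eef_pos']))
snap('scene','s12',(220,140,420,290),4)
E
```

```text
t 14.50 tcp [521.8 -15.8  49.6] y-axis [0.992 0.129 0.   ] z [ 0.129 -0.992  0.   ] F [0.  0.1 0.8] op 0.187 q [-0.157  0.529  1.942 -0.     0.67  -0.286]
[[-0.67784465  0.6986956  49.59413666]]
```

View pics/s12.png

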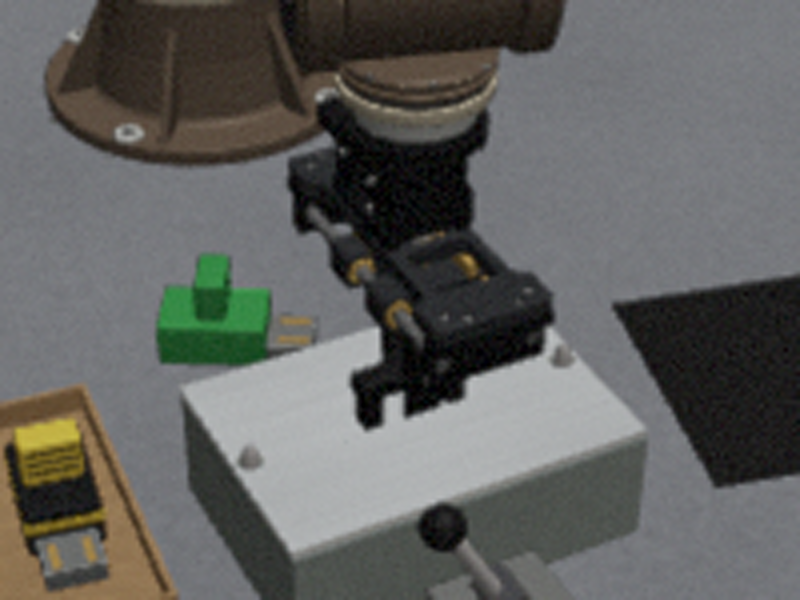

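>>> step_arm --pt "-0.1 0 0 0" --pt "-0.15 0 0 0" --pt "-0.25 0 0 0" --pt "-0.3 0 0 0" --pt "-0.4 0 0 0" --pt "0 0 0 0"

```text
t: 15.3
eef_pos: [522.4, -15.8, 111.3]
tcp_rot: [1.26, 1.567, -0.181]
ft_force: [-0.4, -0.0, -3.4]
opening: 0.188
```

```bash
python3 - <<'E'
from h import *
s=st();print(toH(s['eef_pos']));move([484.5,295.2,110],np.radians(-4.4))
snap('scene','s13',(220,140,420,290),4)
E
```

```text
t 15.30 tcp [522.4 -15.8 111.3] y-axis [0.992 0.129 0.003] z [ 0.129 -0.992  0.001] F [-0.4 -0.  -3.4] op 0.188 q [-0.157  0.435  1.889 -0.     0.814 -0.286]
[[-9.40104074e-02  5.70513813e-01  1.11289012e+02]]
shift units [ 0.02   0.051 -6.267]
turn units 1.478
```

View pics/s13.png

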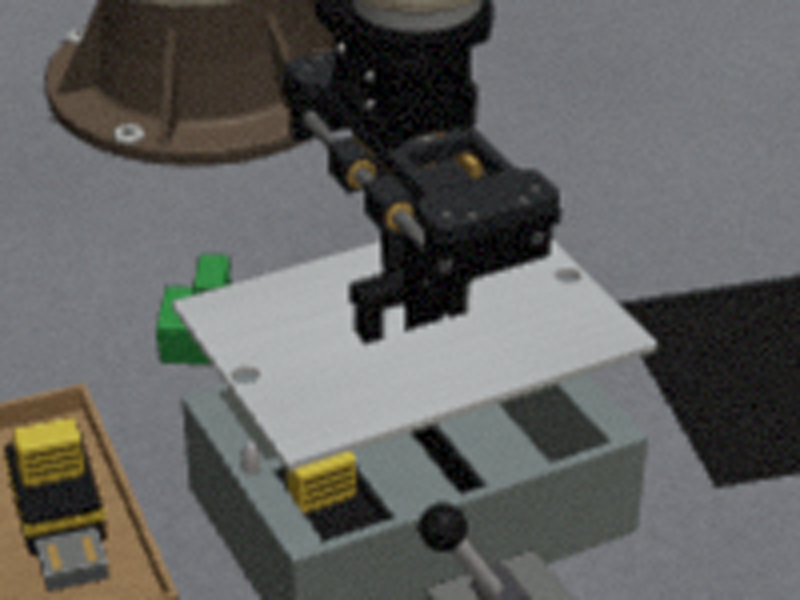

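>>> step_arm --pt "0 0 -0.3 0" --pt "0 0 -0.5 0" --pt "0 0 -0.5 0" --pt "0 0 -0.5 0" --pt "0 0 -0.5 0" --pt "0 0 -0.5 0" --pt "0 0 -0.5 0" --pt "0 0 -0.5 0" --pt "0 0 -0.5 0" --pt "0 0 -0.5 0" --pt "0 0.05 -0.5 0" --pt "0 0 -0.5 0" --pt "0 0 -0.3 0" --pt "0 0 -0.17 0" --pt "0 0 0 0.5" --pt "0 0 0 0.5" --pt "0 0 0 0.5" --pt "0 0 0 0"

```text
t: 17.6
eef_pos: [483.6, 295.1, 109.3]
tcp_rot: [-0.662, 1.57, -2.312]
ft_force: [0.2, 0.4, -3.5]
opening: 0.186
```

```bash
python3 - <<'E'
from h import *
s=st();move([484.5,295.2,-17],np.radians(-4.4))
snap('scene','s14',(340,140,540,290),4)
E
```

```text
t 17.60 tcp [483.6 295.1 109.3] y-axis [ 0.997 -0.08  -0.   ] z [-0.08  -0.997  0.   ] F [ 0.2  0.4 -3.5] op 0.186 q [ 0.432  0.493  1.783 -0.     0.866  0.512]
shift units [ 2.527  0.019 -0.004]
turn units -0.023
```

View pics/s14.png

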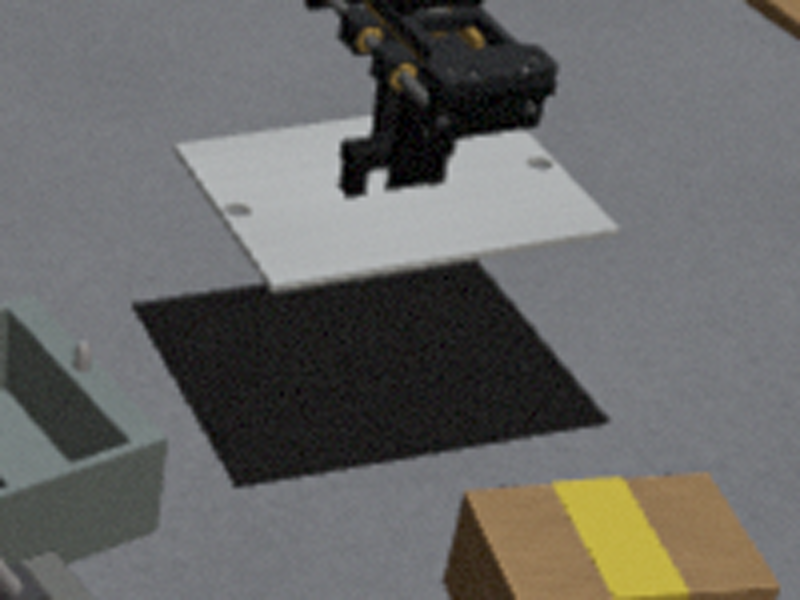

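>>> step_arm --pt "0.4 0 0 0" --pt "0.5 0 0 0" --pt "0.5 0 0 0" --pt "0.5 0 0 0" --pt "0.3 0 0 0" --pt "0.2 0 0 0" --pt "0.1 0 0 0" --pt "0.04 0 0 0" --pt "0 0 0 0"

```text
t: 18.77
eef_pos: [483.8, 295.5, -17.2]
tcp_rot: [1.935, 1.57, 0.284]
ft_force: [-0.2, 0.3, -2.7]
opening: 0.188
```

```bash
python3 - <<'E'
from h import *
s=st();
snap('scene','s15',(340,140,540,290),4)
E
```

```text
t 18.77 tcp [483.8 295.5 -17.2] y-axis [ 0.997 -0.08   0.   ] z [-0.08  -0.997 -0.   ] F [-0.2  0.3 -2.7] op 0.188 q [ 0.432  0.68   1.869 -0.     0.592  0.512]
```

View pics/s15.png

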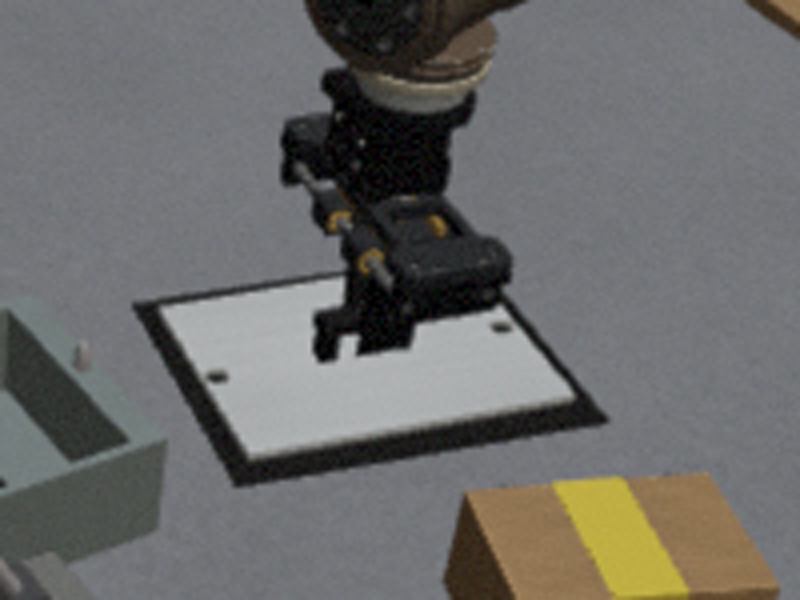

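>>> step_arm --pt "0.03 0 0 0" --pt "0 0 0 0"

```text
t: 19.08
eef_pos: [483.9, 295.6, -18.4]
tcp_rot: [1.972, 1.57, 0.321]
ft_force: [-2.2, -0.4, 5.2]
opening: 0.187
```

>>> step_arm --pt "0 0 0 0" --pt "0 0 0 0" --pt "0 0 0 0" --pt "0 0 0 0" --pt "-0.5 0 0 0" --pt "-0.8 0 0 0" --pt "-1 0 0 0" --pt "-0.8 0 0 0" --jaw 0.5

```text
t: 20.08
eef_pos: [483.7, 295.5, 137.9]
tcp_rot: [1.971, 1.57, 0.32]
ft_force: [0.2, -0.2, -0.3]
opening: 0.5
```

```bash
python3 - <<'E'
from h import *
s=st();move(H([6,-60,140]),YAW)
E
```

```text
t 20.07 tcp [483.7 295.5 137.9] y-axis [ 0.997 -0.08   0.001] z [-0.08  -0.997 -0.   ] F [ 0.2 -0.2 -0.3] op 0.500 q [ 0.432  0.457  1.755 -0.     0.929  0.512]
shift units [-0.043  1.645  7.303]
turn units -1.523
```

>>> step_arm --pt "0 0.15 0.6 -0.5" --pt "0 0.15 0.8 -0.5" --pt "0 0.15 0.8 -0.52" --pt "0 0 0.9 0" --pt "0 0 0.9 0" --pt "0 0 0.9 0" --pt "0 0 0.9 0" --pt "0 0 0.9 0" --pt "0 0 0.9 0" --pt "0 0 0.9 0" --pt "0 0 0 0"

```text
t: 21.45
eef_pos: [547.3, -129.5, 135.8]
tcp_rot: [0.302, 1.57, -1.139]
ft_force: [-0.7, 0.4, -0.0]
opening: 0.5
```

```bash
python3 - <<'E'
from h import *
s=st();print(toH(s['eef_pos']));move(H([6,-60,140]),YAW)
snap('wrist','w16');snap('top','t16')
E
```

```text
t 21.45 tcp [ 547.3 -129.5  135.8] y-axis [0.992 0.129 0.   ] z [ 0.129 -0.992  0.   ] F [-0.7  0.4 -0. ] op 0.500 q [-0.35   0.454  1.767 -0.     0.92  -0.478]
[[   9.58014788 -115.33135268  135.79704003]]
shift units [-0.084 -0.076 -1.106]
turn units -0.026
```

View pics/w16.png

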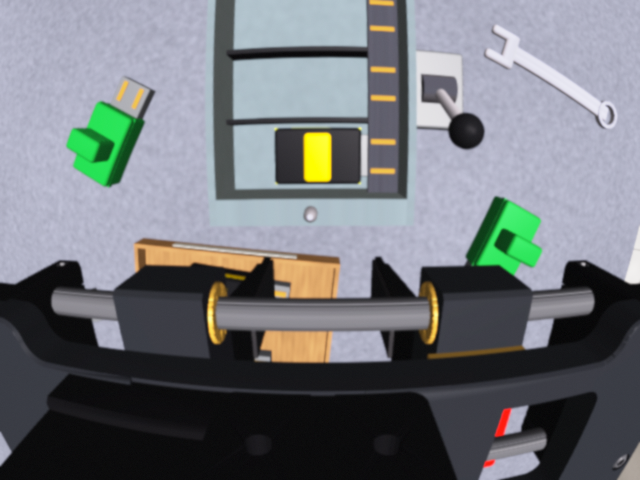

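View pics/t16.png

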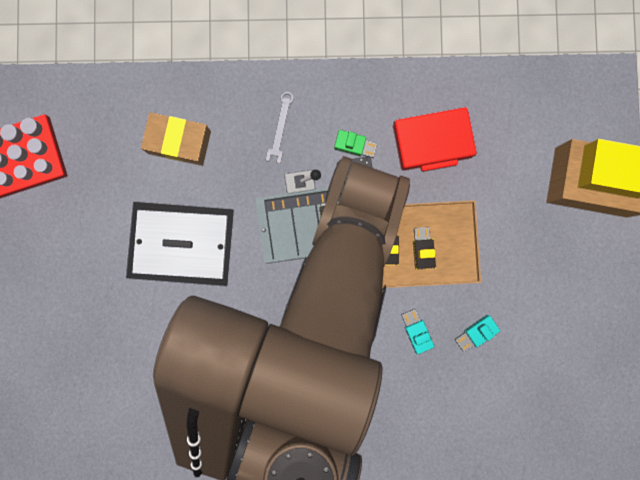

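```bash
python3 - <<'E'
from h import *
C=cam('wrist')
for n,uv,z in [('pin0tip',(310,213),90),('grip',(317.5,157.5),70),('body',(318,156),40),('rimR',(413,224),72),('rimL',(209,223),72)]:
    print(n,toH(plane('wrist',uv,z,C)).round(1),plane('wrist',uv,z,C).round(1))
E
```

```text
pin0tip [[  2.  -94.7  90. ]] [[ 537.1 -110.    90. ]]
grip [[  7.  -57.7  70. ]] [[537.2 -72.7  70. ]]
body [[  7.1 -57.7  40. ]] [[537.2 -72.6  40. ]]
rimR [[  78.5 -106.4   72. ]] [[ 614.5 -111.5   72. ]]
rimL [[ -75.6 -105.3   72. ]] [[ 461.6 -130.7   72. ]]
```

>>> step_arm --pt "0 -0.07 -0.5 0" --pt "0 0 -0.6 0" --pt "0.6 0 -0.02 0" --pt "0.6 0 0 0" --pt "0.6 0 0 0" --pt "0.3 0 0 0" --pt "0.2 0 0 0" --pt "0 0 0 0"

```text
t: 22.55
eef_pos: [536.4, -71.6, 21.0]
tcp_rot: [-1.63, 1.571, -3.068]
ft_force: [-0.2, 1.1, 0.6]
opening: 0.499
```

```bash
python3 - <<'E'
from h import *
s=st();print(toH(s['eef_pos']))
snap('scene','s17',(220,140,420,290),4);snap('wrist','w17')
E
```

```text
t 22.55 tcp [536.4 -71.6  21. ] y-axis [ 0.991  0.132 -0.   ] z [ 0.132 -0.991 -0.   ] F [-0.2  1.1  0.6] op 0.499 q [-0.255  0.595  1.914 -0.     0.633 -0.387]
[[  6.34781419 -56.50103446  21.01434218]]
```

View pics/s17.png

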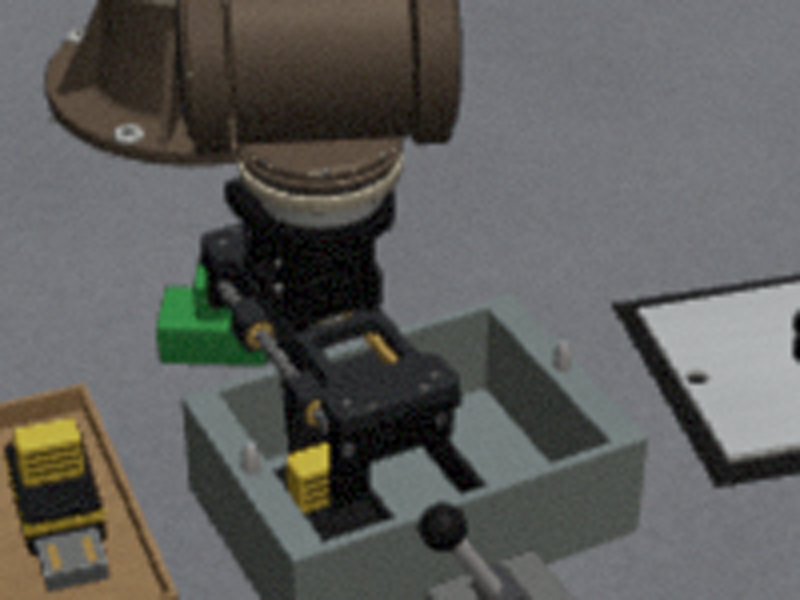

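View pics/w17.png

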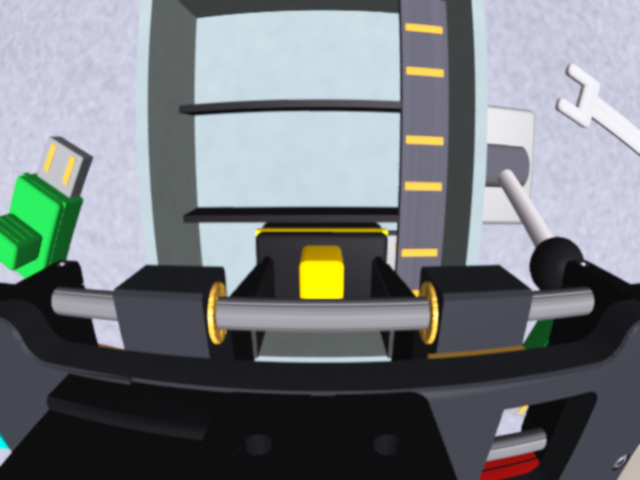

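>>> step_arm --pt "0.02 0 0.04 0" --pt "0 0 0 0" --pt "0 0 0 0" --pt "0 0 0 0" --pt "0 0 0 0" --jaw 1

```text
t: 23.28
eef_pos: [536.6, -73.8, 20.2]
tcp_rot: [0.404, 1.571, -1.034]
ft_force: [-1.3, -1.5, 3.4]
opening: 0.208
```

>>> step_arm --pt "0 -0.1 0 0" --pt "0 -0.15 0 0" --pt "0 -0.15 0 0" --pt "0 -0.15 0 0" --pt "0 -0.11 0 0" --pt "0 0 0 0"

```text
t: 24.02
eef_pos: [503.0, -78.2, 20.1]
tcp_rot: [-1.732, 1.57, 3.112]
ft_force: [-0.8, -1.5, 6.8]
opening: 0.204
```

```bash
python3 - <<'E'
from h import *
s=st();print(toH(s['eef_pos']))
snap('wrist','w18')
E
```

```text
t 24.02 tcp [503.  -78.2  20.1] y-axis [ 0.991  0.132 -0.001] z [ 0.132 -0.991 -0.   ] F [-0.8 -1.5  6.8] op 0.204 q [-2.840e-01  5.660e-01  1.992e+00 -1.000e-03  5.840e-01 -4.160e-01]
[[-27.64795705 -58.70566552  20.14391929]]
```

View pics/w18.png

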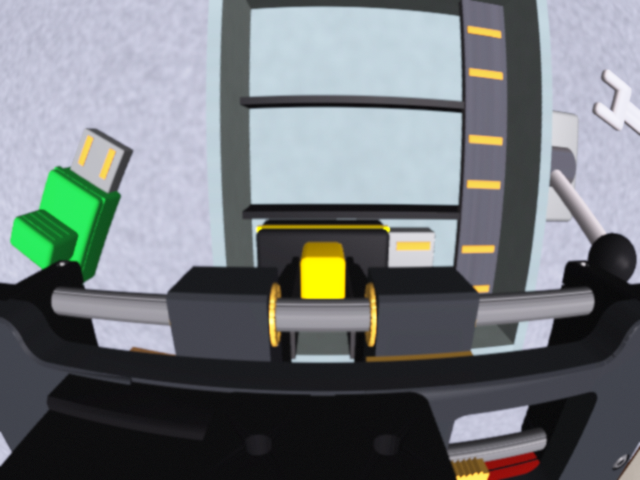

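>>> step_arm --pt "-0.2 0 0 0" --pt "-0.4 0 0 0" --pt "-0.6 0 0 0" --pt "-0.6 0 0 0" --pt "-0.2 0 0 0" --pt "0 0 0 0"

```text
t: 24.82
eef_pos: [503.5, -78.1, 119.9]
tcp_rot: [-1.44, 1.571, -2.878]
ft_force: [-0.6, -0.5, -3.5]
opening: 0.205
```

>>> step_arm --pt "0 -0.13 0.3 0" --pt "0 -0.13 0.5 0" --pt "0 -0.13 0.5 0" --pt "0 -0.13 0.5 0" --pt "0 -0.13 0.5 0" --pt "0 -0.13 0.5 0" --pt "0 -0.13 0.5 0" --pt "0 -0.13 0.5 0" --pt "0 -0.13 0.5 0" --pt "0 -0.13 0.5 0" --pt "0 -0.13 0.5 0" --pt "0 -0.13 0.5 0" --pt "0 0 0.18 0" --pt "0 0 0 0"

```text
t: 26.58
eef_pos: [465.9, -385.2, 119.7]
tcp_rot: [-2.679, 1.57, 2.165]
ft_force: [-0.7, 0.2, -2.8]
opening: 0.206
```

```bash
python3 - <<'E'
from h import *
s=st();move([465,-385,17])
snap('wrist','w19');snap('scene','s19',(100,140,300,290),4)
E
```

```text
t 26.57 tcp [ 465.9 -385.2  119.7] y-axis [ 0.991  0.131 -0.   ] z [ 0.131 -0.991 -0.   ] F [-0.7  0.2 -2.8] op 0.206 q [-0.8    0.529  1.678  0.     0.935 -0.932]
shift units [ 2.054 -0.016 -0.006]
```

View pics/w19.png

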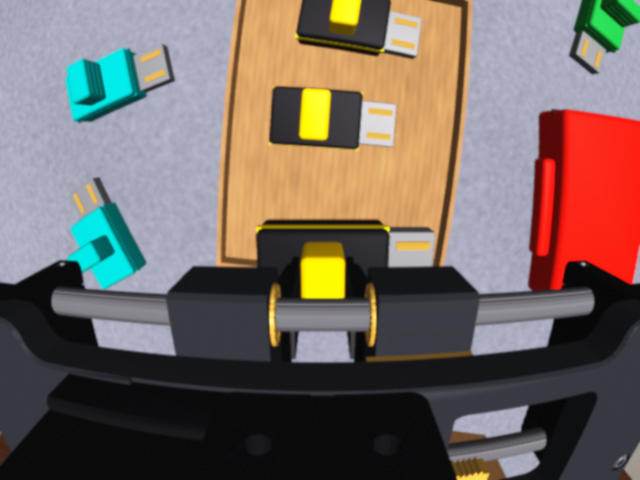

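View pics/s19.png

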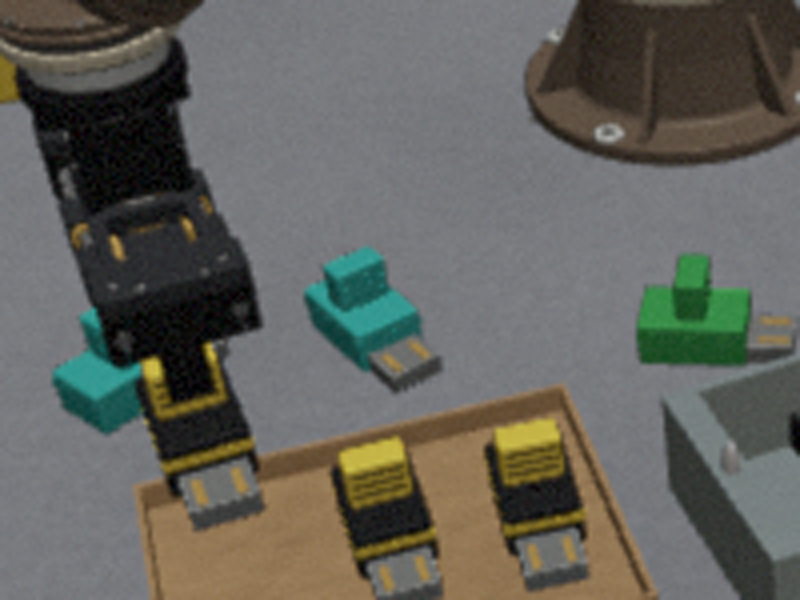

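>>> step_arm --pt "0.4 0 0 0" --pt "0.5 0 0 0" --pt "0.5 0 0 0" --pt "0.3 0 0 0" --pt "0.2 0 0 0" --pt "0.1 0 0 0" --pt "0.06 0 0 0" --pt "0 0 0 0"

```text
t: 27.68
eef_pos: [466.1, -384.9, 17.3]
tcp_rot: [0.504, 1.57, -0.935]
ft_force: [-0.2, 0.2, -3.8]
opening: 0.206
```

```bash
python3 - <<'E'
from h import *
st();
im=cv2.imread('pics/w19.png');hsv=cv2.cvtColor(im,cv2.COLOR_BGR2HSV).astype(int)
x=np.array([0,0,-1.]);y=np.array([.9914,.131,0]);y/=np.linalg.norm(y);R=np.c_[x,y,np.cross(x,y)];p=np.array([465.9,-385.2,119.7])
c=camera_info('wrist');Hh=c['hand_eye'];C=(c['mtx'],R@Hh[:3,:3],R@Hh[:3,3]+p)
m=(hsv[...,0]>22)&(hsv[...,0]<35)&(hsv[...,1]>180)&(hsv[...,2]>200);m[230:]=0;m=m&(np.arange(640)>200)&(np.arange(640)<450)
for b in blobs(m,100):
    M=cv2.moments(b);u=(M['m10']/M['m00'],M['m01']/M['m00'])
    P=plane('wrist',b[:,0],66,C)[:,:2].astype(np.float32);r=cv2.minAreaRect(P);print(u,plane('wrist',u,66,C).round(1),r)
# tongue corners A approx pixel (362,101),(396,103),(394,147),(361,146): tip plane z=18
P=plane('wrist',[(361,101),(396.5,103),(394.5,147),(360,146)],18,C);print(P.round(1))
P=plane('wrist',[(272,88),(361,92),(360,149),(270,144)],36,C);print(P.round(1))
P=plane('wrist',[(391,10),(421,17),(418,56),(387,48)],18,C);print(P.round(1))
E
```

```text
t 27.68 tcp [ 466.1 -384.9   17.3] y-axis [0.991 0.132 0.   ] z [ 0.132 -0.991  0.   ] F [-0.2  0.2 -3.8] op 0.206 q [-0.799  0.663  1.756 -0.     0.722 -0.932]
(314.64065222803083, 113.50186706497387) [[ 450.5 -300.6   66. ]] ((450.44573974609375, -300.4992980957031), (19.342187881469727, 35.19707489013672), 3.1347498893737793)
(345.2373022481266, 11.183458229253398) [[ 461.7 -223.6   66. ]] ((461.41864013671875, -222.8284912109375), (20.028106689453125, 19.21234893798828), 88.92323303222656)
[[ 484.9 -281.4   18. ]
 [ 514.2 -278.2   18. ]
 [ 517.6 -314.8   18. ]
 [ 489.1 -318.4   18. ]]
[[ 414.5 -282.1   36. ]
 [ 482.4 -276.7   36. ]
 [ 487.6 -320.8   36. ]
 [ 418.4 -325.8   36. ]]
[[ 500.1 -197.4   18. ]
 [ 526.2 -198.3   18. ]
 [ 527.3 -234.5   18. ]
 [ 500.5 -232.7   18. ]]
```

>>> step_arm --pt "0.03 0 0 0" --pt "0 0 0 0"

```text
t: 27.92
eef_pos: [466.2, -385.1, 16.2]
tcp_rot: [0.558, 1.57, -0.88]
ft_force: [-1.3, 1.6, 2.9]
opening: 0.209
```

>>> step_arm --pt "0 0 0 0" --pt "0 0 0 0" --pt "0 0 0 0" --pt "-0.3 0 0 0" --pt "-0.6 0 0 0" --pt "-0.7 0 0 0" --pt "-0.4 0 0 0" --pt "0 0 0 0" --jaw 0.5

```text
t: 28.92
eef_pos: [466.6, -385.4, 117.7]
tcp_rot: [0.63, 1.567, -0.809]
ft_force: [0.0, 0.3, -1.1]
opening: 0.5
```

```bash
python3 - <<'E'
from h import *
st();move([450.3,-300.2,17],np.radians(4.5))
snap('wrist','w20')
E
```

```text
t 28.93 tcp [ 466.6 -385.4  117.7] y-axis [0.991 0.132 0.002] z [ 0.132 -0.991  0.003] F [ 0.   0.3 -1.1] op 0.500 q [-0.799  0.53   1.681 -0.     0.926 -0.932]
shift units [ 2.009 -0.102 -1.737]
turn units 0.385
```

View pics/w20.png

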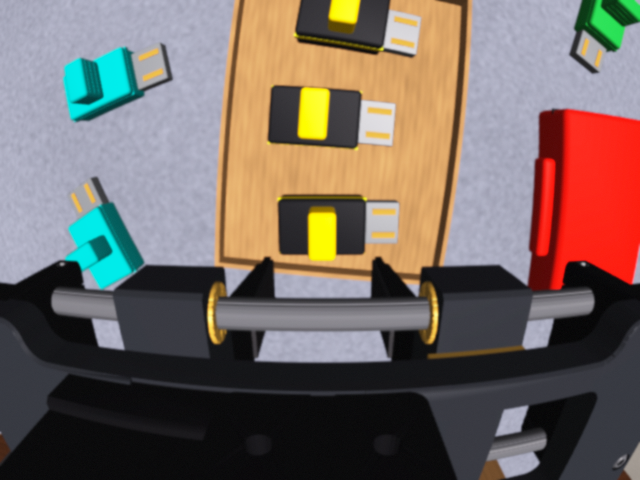

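>>> step_arm --pt "0 -0.1 -0.5 0" --pt "0 0 -0.6 0" --pt "0 0 -0.64 0" --pt "0.5 0 0 0.38" --pt "0.6 0 0 0" --pt "0.5 0 0 0" --pt "0.25 0 0 0" --pt "0.14 0 0 0" --pt "0 0 0 0"

```text
t: 30.1
eef_pos: [449.6, -299.3, 16.0]
tcp_rot: [-2.082, 1.571, 2.71]
ft_force: [0.8, -0.0, -0.6]
opening: 0.501
```

```bash
python3 - <<'E'
from h import *
st();move([450.3,-300.2,16],np.radians(4.5))
snap('wrist','w21')
E
```

```text
t 30.10 tcp [ 449.6 -299.3   16. ] y-axis [ 0.997  0.079 -0.   ] z [ 0.079 -0.997 -0.   ] F [ 0.8 -0.  -0.6] op 0.501 q [-0.71   0.602  1.919 -0.     0.621 -0.789]
shift units [-0.     0.013  0.019]
turn units 0.004
```

View pics/w21.png

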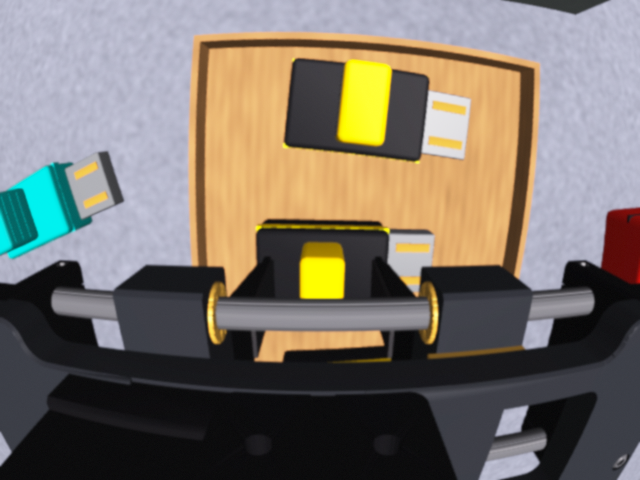

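>>> step_arm --pt "0 0 0 0" --pt "0 0 0 0" --pt "0 0 0 0" --pt "0 0 0 0" --pt "0 0 0 0" --jaw 1

```text
t: 30.78
eef_pos: [449.6, -299.3, 16.3]
tcp_rot: [0.368, 1.57, -1.124]
ft_force: [-0.9, 0.7, 4.9]
opening: 0.207
```

>>> step_arm --pt "-0.2 0 0 0" --pt "-0.5 0 0 0" --pt "-0.6 0 0 0" --pt "-0.6 0 0 0" --pt "-0.2 0 0 0" --pt "0 0 0 0"

```text
t: 31.52
eef_pos: [449.6, -299.2, 121.1]
tcp_rot: [0.739, 1.57, -0.753]
ft_force: [0.2, -0.3, -2.3]
opening: 0.206
```

```bash
python3 - <<'E'
from h import *
im=cv2.imread('pics/w21.png');hsv=cv2.cvtColor(im,cv2.COLOR_BGR2HSV).astype(int)
x=np.array([0,0,-1.]);y=np.array([.997,.079,0]);y/=np.linalg.norm(y);R=np.c_[x,y,np.cross(x,y)];p=np.array([449.6,-299.3,16.0])
c=camera_info('wrist');Hh=c['hand_eye'];C=(c['mtx'],R@Hh[:3,:3],R@Hh[:3,3]+p)
m=(hsv[...,0]>22)&(hsv[...,0]<35)&(hsv[...,1]>180)&(hsv[...,2]>200);m[230:]=0;m=m&(np.arange(640)>200)&(np.arange(640)<450)
for b in blobs(m,100):
    P=plane('wrist',b[:,0],66,C)[:,:2].astype(np.float32);r=cv2.minAreaRect(P);print(r)
print(plane('wrist',[(295,59),(428,77),(422,163),(286,147)],36,C).round(1))
st();move(H([-26,1,122]),YAW)
E
```

```text
((461.29791259765625, -215.1166534423828), (34.949859619140625, 19.19738006591797), 88.49002075195312)
[[ 428.8 -192.8   36. ]
 [ 495.4 -194.9   36. ]
 [ 496.1 -239.    36. ]
 [ 427.8 -237.1   36. ]]
t 31.52 tcp [ 449.6 -299.2  121.1] y-axis [0.997 0.079 0.   ] z [ 0.079 -0.997  0.   ] F [ 0.2 -0.3 -2.3] op 0.206 q [-0.71   0.444  1.836 -0.     0.861 -0.789]
shift units [-0.019  1.383 -5.514]
turn units -0.383
```

>>> step_arm --pt "0 0.1 -0.3 0" --pt "0 0.13 -0.5 0" --pt "0 0.13 -0.5 0" --pt "0 0.13 -0.5 0" --pt "0 0.13 -0.5 0" --pt "0 0.13 -0.5 0" --pt "0 0.13 -0.5 0" --pt "0 0.13 -0.5 0" --pt "0 0.13 -0.5 0" --pt "0 0.13 -0.5 0" --pt "0 0.11 -0.5 0" --pt "0 0 -0.21 0" --pt "0 0 0 -0.38" --pt "0 0 0 0"

```text
t: 33.28
eef_pos: [496.1, -18.9, 120.5]
tcp_rot: [-1.719, 1.57, 3.125]
ft_force: [-1.0, -0.6, -2.9]
opening: 0.208
```

```bash
python3 - <<'E'
from h import *
st();move(H([-27,1,24]),YAW)
snap('wrist','w22')
E
```

```text
t 33.27 tcp [496.1 -18.9 120.5] y-axis [ 0.991  0.132 -0.001] z [ 0.132 -0.991 -0.   ] F [-1.  -0.6 -2.9] op 0.208 q [-0.171  0.391  1.938 -0.     0.814 -0.303]
shift units [ 1.931 -0.006 -0.   ]
turn units -0.003
```

View pics/w22.png

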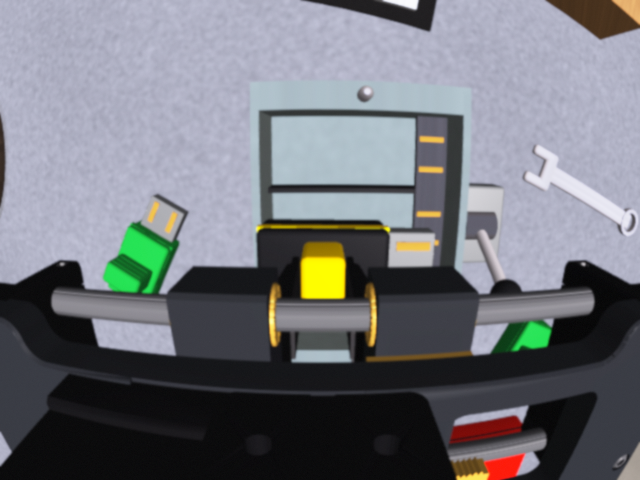

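>>> step_arm --pt "0.4 0 0 0" --pt "0.5 0 0 0" --pt "0.4 0 0 0" --pt "0.3 0 0 0" --pt "0.2 0 0 0" --pt "0.12 0 0 0" --pt "0.05 0 0 0" --pt "0 0 0 0"

```text
t: 34.33
eef_pos: [496.7, -19.2, 22.7]
tcp_rot: [1.01, 1.57, -0.428]
ft_force: [0.9, -0.0, -2.3]
opening: 0.203
```

```bash
python3 - <<'E'
from h import *
s=st();print(toH(s['eef_pos']))
snap('wrist','w23');snap('scene','s23',(220,140,420,290),4)
E
```

```text
t 34.33 tcp [496.7 -19.2  22.7] y-axis [0.991 0.132 0.   ] z [ 0.132 -0.991  0.   ] F [ 0.9 -0.  -2.3] op 0.203 q [-0.171  0.55   2.021 -0.     0.57  -0.304]
[[-26.05511033   0.68704263  22.69024043]]
```

View pics/w23.png

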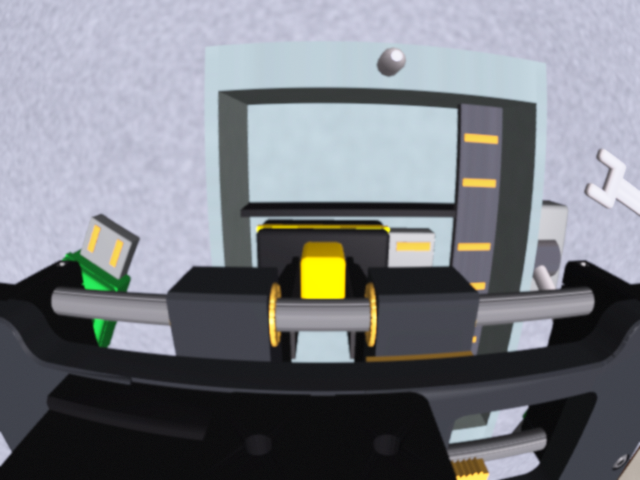

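View pics/s23.png

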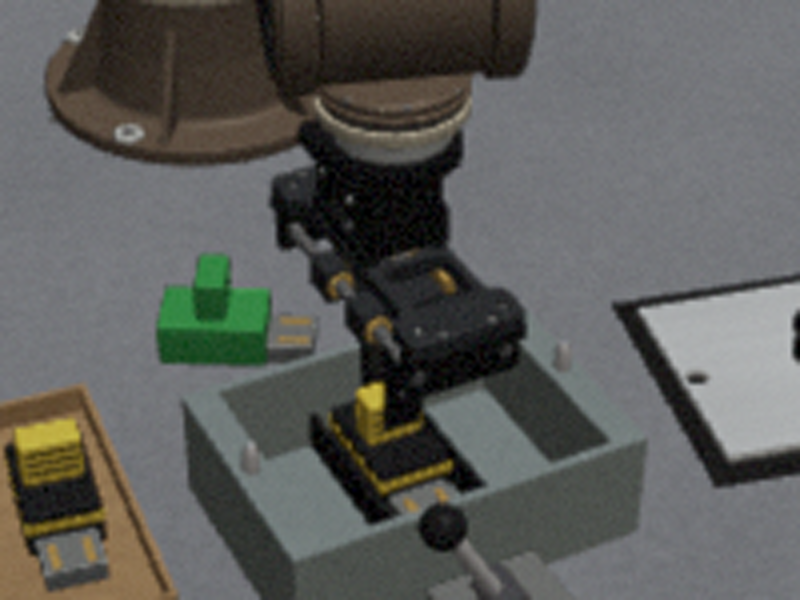

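>>> step_arm --pt "0.04 0 0 0" --pt "0 0.1 0 0" --pt "0 0.12 0 0" --pt "0 0.12 0 0" --pt "0 0.12 0 0" --pt "0 0.1 0 0" --pt "0 0.06 0 0" --pt "0 0 0 0"

```text
t: 35.42
eef_pos: [527.4, -15.0, 20.5]
tcp_rot: [-0.379, 1.571, -1.818]
ft_force: [0.1, 0.0, -2.1]
opening: 0.208
```

>>> step_arm --pt "0 0.03 0 0" --pt "0 0 0 0"

```text
t: 35.67
eef_pos: [528.8, -14.9, 20.6]
tcp_rot: [0.697, 1.571, -0.741]
ft_force: [0.6, 0.4, -2.0]
opening: 0.208
```

```bash
python3 - <<'E'
from h import *
s=st();print(toH(s['eef_pos']))
E
```

```text
t 35.67 tcp [528.8 -14.9  20.6] y-axis [0.991 0.132 0.   ] z [ 0.132 -0.991  0.   ] F [ 0.6  0.4 -2. ] op 0.208 q [-0.153  0.584  1.944 -0.     0.614 -0.285]
[[ 6.38108478  0.66837142 20.55095607]]
```

Not at the wall yet; creep on until the force shows the wall.

>>> step_arm --pt "0 0.02 0 0" --pt "0 0 0 0"

```text
t: 35.92
eef_pos: [529.4, -14.8, 20.5]
tcp_rot: [-1.636, 1.57, -3.075]
ft_force: [-2.3, -1.0, -1.3]
opening: 0.209
```

>>> step_arm --pt "0 0.02 0 0" --pt "0 0 0 0"

```text
t: 36.17
eef_pos: [529.4, -14.6, 20.4]
tcp_rot: [-1.706, 1.568, 3.139]
ft_force: [-6.6, -2.0, 2.4]
opening: 0.207
```

>>> step_arm --pt "0 0.02 0 0" --pt "0 0 0 0"

```text
t: 36.42
eef_pos: [529.4, -14.6, 20.5]
tcp_rot: [-1.709, 1.566, 3.136]
ft_force: [-12.1, -4.5, 6.5]
opening: 0.208
```

>>> step_arm --pt "0.02 0 0 0" --pt "0 0 0 0" --pt "0 0 0 0" --pt "0 0 0 0" --pt "-0.3 0 0 0" --pt "-0.6 0 0 0" --pt "-0.6 0 0 0" --pt "-0.5 0 0 0" --pt "0 0 0 0" --jaw 0.5

```text
t: 37.55
eef_pos: [532.7, -14.5, 121.9]
tcp_rot: [1.268, 1.567, -0.17]
ft_force: [-0.2, 0.1, -1.2]
opening: 0.501
```

```bash
python3 - <<'E'
from h import *
s=st();move([461.3,-215.3,120],np.radians(-1.5))
snap('wrist','w24');snap('scene','s24',(220,140,420,290),4)
E
```

```text
t 37.55 tcp [532.7 -14.5 121.9] y-axis [0.991 0.132 0.004] z [ 0.132 -0.991  0.001] F [-0.2  0.1 -1.2] op 0.501 q [-0.151  0.433  1.855 -0.     0.85  -0.284]
shift units [ 0.035 -1.945  3.792]
turn units 1.136
```

View pics/s24.png

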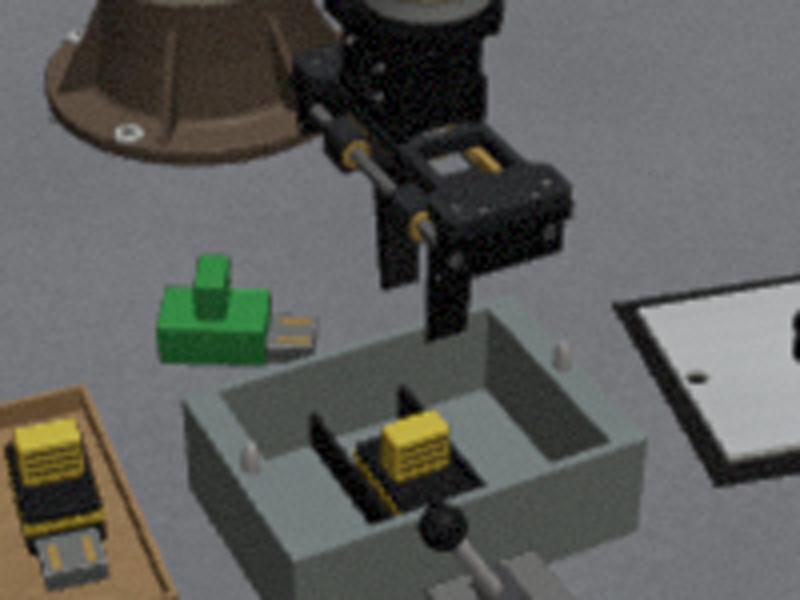

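>>> step_arm --pt "0 -0.25 0.4 0" --pt "0 -0.25 0.5 0" --pt "0 -0.25 0.5 0" --pt "0 -0.25 0.5 0" --pt "0 -0.25 0.5 0" --pt "0 -0.25 0.5 0" --pt "0 -0.25 0.5 0" --pt "0 -0.2 0.39 0" --pt "0 0 0 0.56" --pt "0 0 0 0.58" --pt "0 0 0 0"

```text
t: 39.02
eef_pos: [459.7, -215.0, 118.7]
tcp_rot: [-2.057, 1.569, 2.629]
ft_force: [0.9, 0.9, -0.5]
opening: 0.499
```

```bash
python3 - <<'E'
from h import *
s=st();move([461.3,-215.3,16],np.radians(-1.5))
im,C=snap('wrist','w25');im,C=snap('top','t25',(240,150,500,310),3)
E
```

```text
t 39.02 tcp [ 459.7 -215.   118.7] y-axis [ 1.    -0.026 -0.001] z [-0.026 -1.    -0.001] F [ 0.9  0.9 -0.5] op 0.499 q [-0.568  0.407  1.914 -0.     0.822 -0.541]
shift units [2.054 0.035 0.007]
turn units -0.002
```

View pics/w25.png

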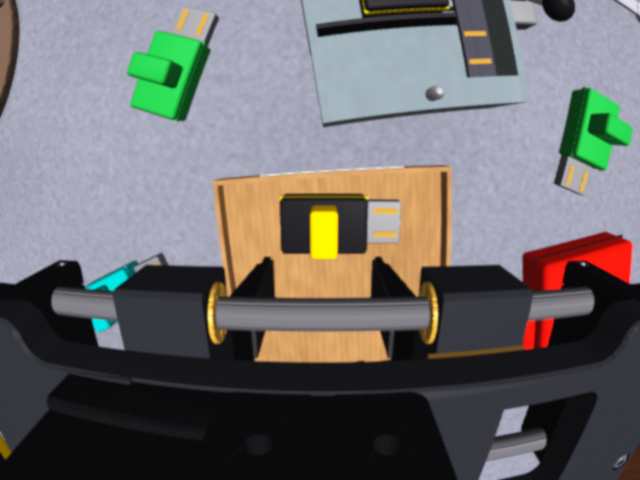

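View pics/t25.png

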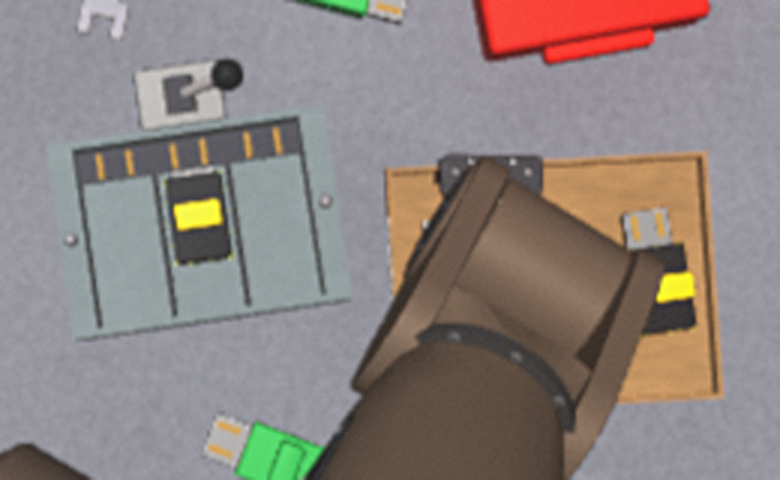

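>>> step_arm --pt "0.5 0.03 0 0" --pt "0.6 0 0 0" --pt "0.5 0 0 0" --pt "0.3 0 0 0" --pt "0.15 0 0 0" --pt "0 0 0 0"

```text
t: 39.88
eef_pos: [461.7, -215.2, 17.0]
tcp_rot: [-1.669, 1.571, 3.017]
ft_force: [-0.7, -0.6, -0.4]
opening: 0.5
```

>>> step_arm --pt "0 0 0 0" --pt "0 0 0 0" --pt "0 0 0 0" --pt "0 0 0 0" --pt "0 0 0 0" --jaw 1

```text
t: 40.5
eef_pos: [461.5, -215.2, 17.3]
tcp_rot: [0.339, 1.571, -1.259]
ft_force: [-2.4, 0.4, 6.1]
opening: 0.212
```

>>> step_arm --pt "-0.2 0 0 0" --pt "-0.5 0 0 0" --pt "-0.6 0 0 0" --pt "-0.6 0 0 0" --pt "-0.2 0 0 0" --pt "0 0 0 0"

```text
t: 41.25
eef_pos: [461.6, -215.2, 122.1]
tcp_rot: [0.986, 1.57, -0.611]
ft_force: [0.7, -0.4, -3.5]
opening: 0.207
```

```bash
python3 - <<'E'
from h import *
st();move(H([-27,-59,122]),YAW)
snap('wrist','w26')
E
```

```text
t 41.25 tcp [ 461.6 -215.2  122.1] y-axis [ 1.    -0.027  0.001] z [-0.027 -1.     0.   ] F [ 0.7 -0.4 -3.5] op 0.207 q [-0.566  0.404  1.908 -0.     0.829 -0.539]
shift units [ 2.000e-03  7.670e-01 -2.756e+00]
turn units -1.143
```

View pics/w26.png

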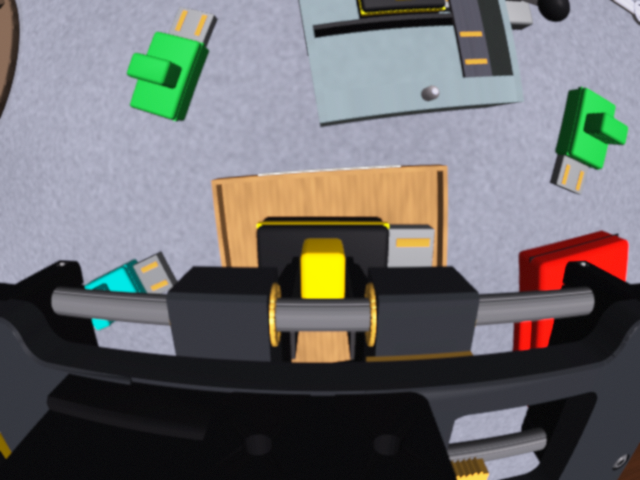

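>>> step_arm --pt "0 0.13 -0.35 0" --pt "0 0.13 -0.5 0" --pt "0 0.13 -0.5 0" --pt "0 0.13 -0.5 0" --pt "0 0.13 -0.5 0" --pt "0 0.12 -0.4 -0.5" --pt "0 0 0 -0.64" --pt "0 0 0 0"

```text
t: 42.3
eef_pos: [503.6, -77.7, 121.2]
tcp_rot: [-1.999, 1.569, 2.846]
ft_force: [-0.6, 1.0, -2.6]
opening: 0.206
```

```bash
python3 - <<'E'
from h import *
s=st();print(toH(s['eef_pos']));move(H([-26.5,-59,23]),YAW)
snap('wrist','w27')
E
```

```text
t 42.30 tcp [503.6 -77.7 121.2] y-axis [ 0.991  0.132 -0.001] z [ 0.132 -0.991 -0.001] F [-0.6  1.  -2.6] op 0.206 q [-0.283  0.406  1.907  0.     0.83  -0.415]
[[-26.98310782 -58.25556041 121.19193495]]
shift units [1.964 0.012 0.016]
turn units -0.0
```

View pics/w27.png

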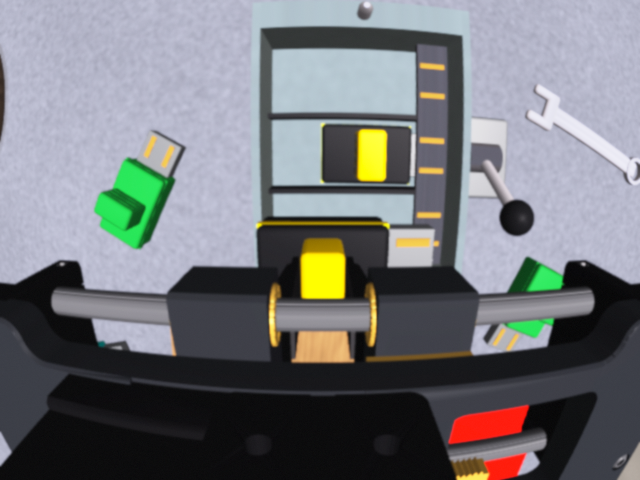

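>>> step_arm --pt "0.4 0 0 0" --pt "0.5 0 0 0" --pt "0.4 0.01 0.01 0" --pt "0.3 0 0 0" --pt "0.2 0 0 0" --pt "0.12 0 0 0" --pt "0.05 0 0 0" --pt "0 0 0 0"

```text
t: 43.35
eef_pos: [504.5, -79.2, 23.7]
tcp_rot: [0.945, 1.57, -0.494]
ft_force: [0.2, 0.1, -1.5]
opening: 0.207
```

```bash
python3 - <<'E'
from h import *
s=st();print(toH(s['eef_pos']))
snap('wrist','w28');snap('scene','s28',(220,140,420,290),4)
E
```

```text
t 43.35 tcp [504.5 -79.2  23.7] y-axis [0.991 0.132 0.   ] z [ 0.132 -0.991  0.   ] F [ 0.2  0.1 -1.5] op 0.207 q [-0.285  0.561  1.987 -0.     0.593 -0.417]
[[-26.26715966 -59.8988238   23.72304091]]
```

View pics/s28.png

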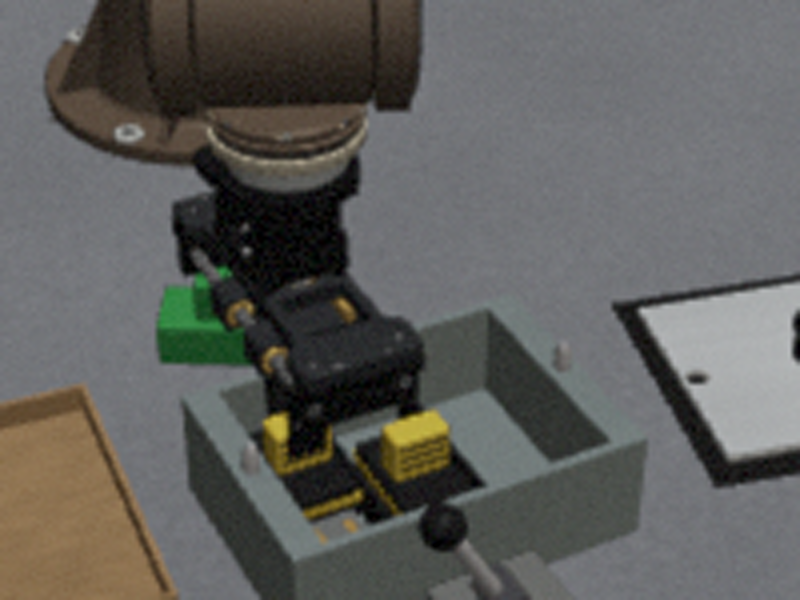

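View pics/w28.png

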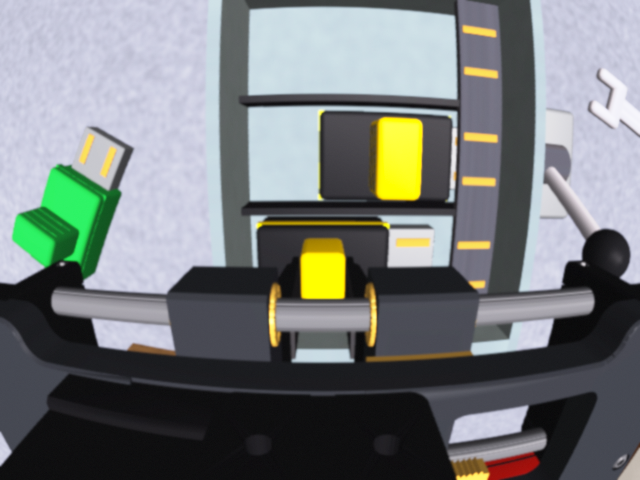

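>>> step_arm --pt "0.04 0 0 0" --pt "0 0.1 0 0" --pt "0 0.12 0 0" --pt "0 0.12 0 0" --pt "0 0.12 0 0" --pt "0 0.12 0 0" --pt "0 0.06 0 0" --pt "0 0.02 0 0" --pt "0 0 0 0"

```text
t: 44.58
eef_pos: [537.0, -74.8, 21.5]
tcp_rot: [-1.289, 1.571, -2.727]
ft_force: [0.2, -0.4, -2.7]
opening: 0.211
```

>>> step_arm --pt "0 0.02 0 0" --pt "0 0 0 0"

```text
t: 44.82
eef_pos: [537.4, -74.7, 21.5]
tcp_rot: [-1.782, 1.57, 3.062]
ft_force: [-5.0, -0.5, 0.3]
opening: 0.21
```

>>> step_arm --pt "0 0.02 0 0" --pt "0 0 0 0"

```text
t: 45.08
eef_pos: [537.4, -74.6, 21.5]
tcp_rot: [-1.776, 1.568, 3.069]
ft_force: [-9.8, -2.1, 3.6]
opening: 0.205
```

>>> step_arm --pt "0 0.02 0 0" --pt "0 0 0 0"

```text
t: 45.32
eef_pos: [537.4, -74.5, 21.6]
tcp_rot: [-1.778, 1.566, 3.066]
ft_force: [-14.0, -4.7, 8.7]
opening: 0.207
```

>>> step_arm --pt "0.02 0 0 0" --pt "0 0 0 0" --pt "0 0 0 0" --pt "0 0 0 0" --pt "-0.3 0 0 0" --pt "-0.6 0 0 0" --pt "-0.6 0 0 0" --pt "-0.5 0 0 0" --pt "0 0 0 0" --jaw 0.5

```text
t: 46.45
eef_pos: [541.0, -74.6, 122.9]
tcp_rot: [1.168, 1.566, -0.27]
ft_force: [-0.0, -0.7, -1.1]
opening: 0.5
```

```bash
python3 - <<'E'
from h import *
s=st();move([483.8,295.5,125],np.radians(-4.6))
snap('scene','s29',(220,140,420,290),4)
E
```

```text
t 46.45 tcp [541.  -74.6 122.9] y-axis [0.991 0.132 0.004] z [ 0.132 -0.991  0.002] F [-0.  -0.7 -1.1] op 0.500 q [-0.258  0.448  1.823 -0.     0.867 -0.39 ]
shift units [-0.054 -0.156 -7.489]
turn units 1.523
```

View pics/s29.png

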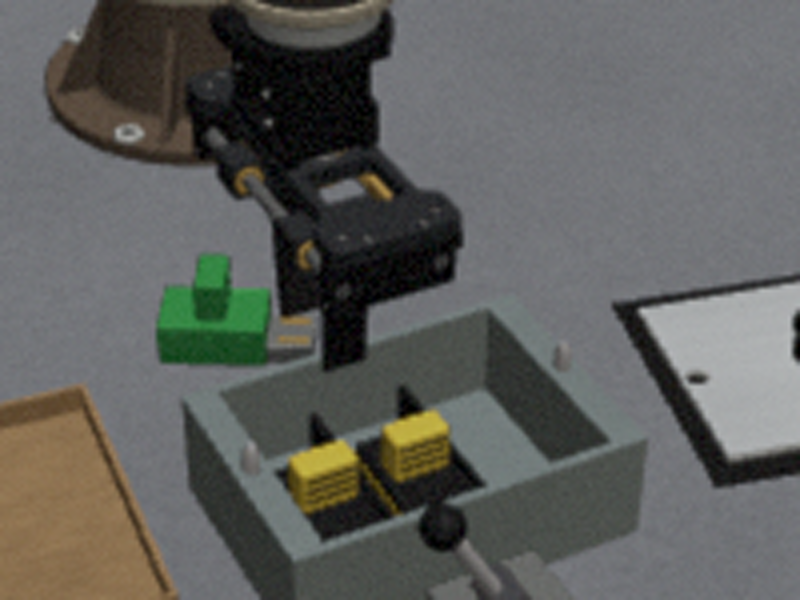

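>>> step_arm --pt "0 0 -0.5 0" --pt "0 0 -0.7 0" --pt "0 0 -0.8 0" --pt "0 0 -0.8 0" --pt "0 0 -0.8 0" --pt "0 0 -0.8 0" --pt "0 0 -0.8 0" --pt "0 0 -0.5 0.76" --pt "0 0 -0.3 0.76" --pt "0 0 0 0"

```text
t: 47.75
eef_pos: [501.5, 223.6, 119.6]
tcp_rot: [-1.138, 1.569, -2.787]
ft_force: [-0.2, 0.1, 0.6]
opening: 0.498
```

```bash
python3 - <<'E'
from h import *
s=st()
im,C=snap('wrist','w30');np.save('C30.npy',np.array([*C],dtype=object),allow_pickle=True);snap('top','t30')
E
```

```text
t 47.75 tcp [501.5 223.6 119.6] y-axis [ 0.997 -0.078 -0.001] z [-0.078 -0.997  0.001] F [-0.2  0.1  0.6] op 0.498 q [ 0.299  0.458  1.815 -0.     0.87   0.377]Traceback (most recent call last):
  File "<stdin>", line 3, in <module>
ValueError: could not broadcast input array from shape (3,3) into shape (3,)
```

View pics/w30.png

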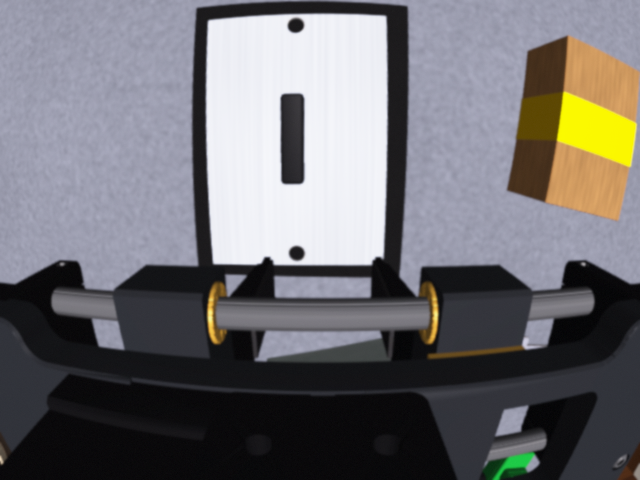

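```bash
python3 - <<'E'
from h import *
C=cam('wrist')
print('handle',plane('wrist',(292,138.5),43,C).round(1),'corners',plane('wrist',[(281,94),(303,94),(304,184),(281,184)],43,C).round(1).tolist())
h=plane('wrist',[(295.5,25),(296.5,253)],9,C);d=h[0]-h[1];print('holes',h.round(1),h.mean(0),np.degrees(np.arctan2(d[1],d[0]))-90)
move([483.8,295.5,-10],np.radians(-4.6))
E
```

```text
handle [[485.2 293.6  43. ]] corners [[479.7, 328.1, 43.0], [496.1, 326.5, 43.0], [491.3, 258.5, 43.0], [473.8, 260.0, 43.0]]
holes [[492.9 393.2   9. ]
 [477.3 194.6   9. ]] [485.07346533 293.89316018   9.        ] -4.477807135057333
shift units [ 2.595 -0.463 -1.42 ]
turn units 0.025
```

>>> step_arm --pt "0 -0.2 -0.6 0" --pt "0 -0.26 -0.6 0" --pt "0.2 0 -0.21 0" --pt "0.6 0 0 0" --pt "0.6 0 0 0" --pt "0.6 0 0 0" --pt "0.4 0 0 0" --pt "0.2 0 0 0" --pt "0.12 0 0 0" --pt "0 0 0 0"

```text
t: 49.05
eef_pos: [485.0, 294.9, -15.5]
tcp_rot: [0.655, 1.571, -0.995]
ft_force: [-0.2, -0.1, 0.6]
opening: 0.503
```

>>> step_arm --pt "0 0 0 0" --pt "0 0 0 0" --pt "0 0 0 0" --pt "0 0 0 0" --pt "0 0 0 0" --pt "0 0 0 0" --jaw 1

```text
t: 49.8
eef_pos: [484.7, 295.2, -15.3]
tcp_rot: [-0.021, 1.571, -1.672]
ft_force: [-2.4, -0.3, 5.5]
opening: 0.187
```

>>> step_arm --pt "-0.2 0 0 0" --pt "-0.4 0 0 0" --pt "-0.5 0 0 0" --pt "-0.5 0 0 0" --pt "-0.5 0 0 0" --pt "-0.5 0 0 0" --pt "0 0 0 0"

```text
t: 50.68
eef_pos: [485.5, 295.4, 116.0]
tcp_rot: [2.045, 1.568, 0.394]
ft_force: [-0.1, 0.8, -3.6]
opening: 0.188
```

```bash
python3 - <<'E'
from h import *
st();move([521.8,-15.8,115],np.radians(7.4))
snap('wrist','w31');snap('scene','s31',(240,90,560,330),2.5)
E
```

```text
t 50.67 tcp [485.5 295.4 116. ] y-axis [ 0.997 -0.08   0.003] z [-0.08  -0.997 -0.001] F [-0.1  0.8 -3.6] op 0.188 q [ 0.431  0.485  1.775 -0.     0.878  0.511]
shift units [0.015 1.222 6.147]
turn units -1.498
```

View pics/w31.png

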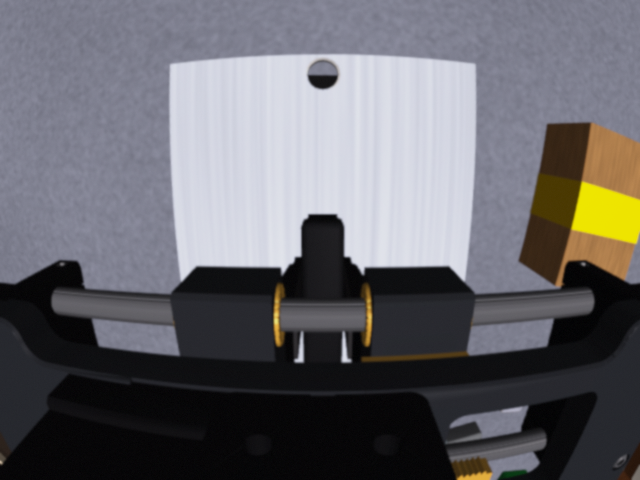

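View pics/s31.png

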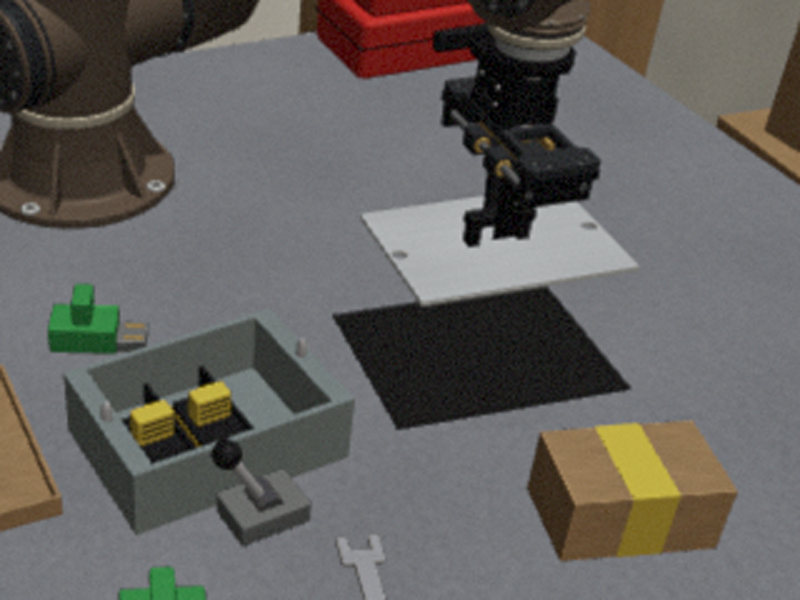

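>>> step_arm --pt "0 0.1 0.35 0" --pt "0 0.1 0.5 0" --pt "0 0.1 0.5 0" --pt "0 0.1 0.5 0" --pt "0 0.1 0.5 0" --pt "0 0.1 0.5 0" --pt "0 0.1 0.5 0" --pt "0 0.1 0.5 0" --pt "0 0.1 0.5 0" --pt "0 0.1 0.5 0" --pt "0 0.1 0.5 0" --pt "0 0.12 0.5 0" --pt "0 0 0.3 0" --pt "0 0 0 -0.5" --pt "0 0 0 -0.5" --pt "0 0 0 -0.5" --pt "0 0 0 0"

```text
t: 52.9
eef_pos: [520.5, -16.4, 114.1]
tcp_rot: [-1.78, 1.57, 3.062]
ft_force: [0.2, -0.2, -3.2]
opening: 0.185
```

```bash
python3 - <<'E'
from h import *
st();move([521.8,-15.8,80],np.radians(7.4))
snap('wrist','w32');snap('scene','s32',(220,140,420,290),4)
E
```

```text
t 52.90 tcp [520.5 -16.4 114.1] y-axis [ 0.992  0.128 -0.001] z [ 0.128 -0.992 -0.   ] F [ 0.2 -0.2 -3.2] op 0.185 q [-0.158  0.43   1.888 -0.     0.824 -0.287]
shift units [ 0.682  0.028 -0.009]
turn units -0.002
```

View pics/w32.png

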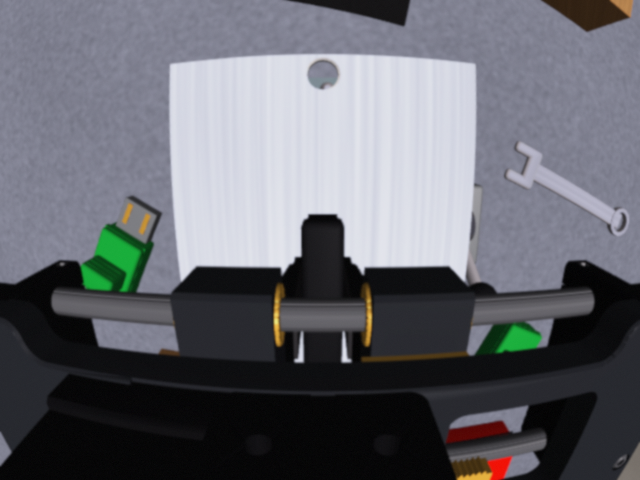

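View pics/s32.png

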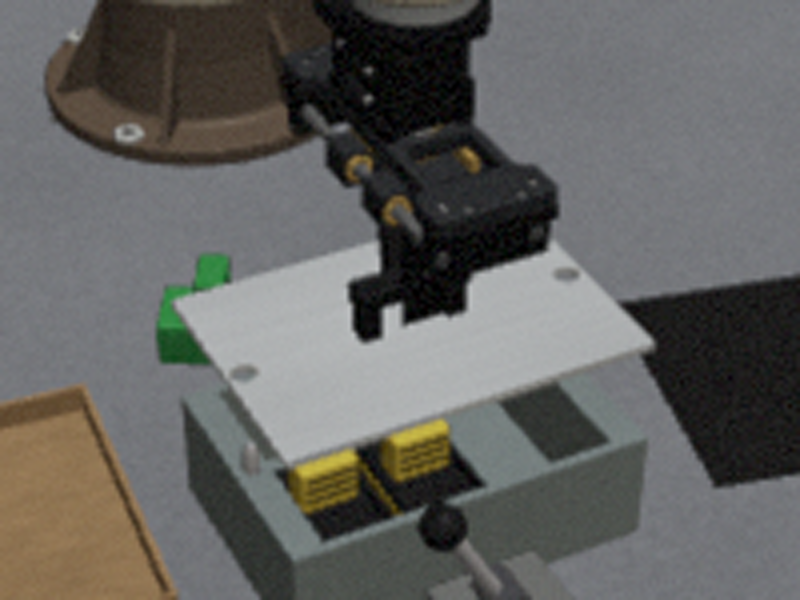

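>>> step_arm --pt "0.2 0.03 0 0" --pt "0.3 0 0 0" --pt "0.14 0 0 0" --pt "0 0 0 0"

```text
t: 53.5
eef_pos: [522.2, -16.0, 81.7]
tcp_rot: [-1.819, 1.569, 3.022]
ft_force: [0.6, 0.4, -4.0]
opening: 0.187
```

```bash
python3 - <<'E'
from h import *
st();move([521.8,-15.8,53],np.radians(7.4))
snap('wrist','w33',(240,30,400,110),5)
E
```

```text
t 53.50 tcp [522.2 -16.   81.7] y-axis [ 0.992  0.129 -0.001] z [ 0.129 -0.992 -0.   ] F [ 0.6  0.4 -4. ] op 0.187 q [-0.157  0.48   1.914 -0.     0.749 -0.286]
shift units [ 0.573 -0.006 -0.005]
turn units 0.001
```

View pics/w33.png

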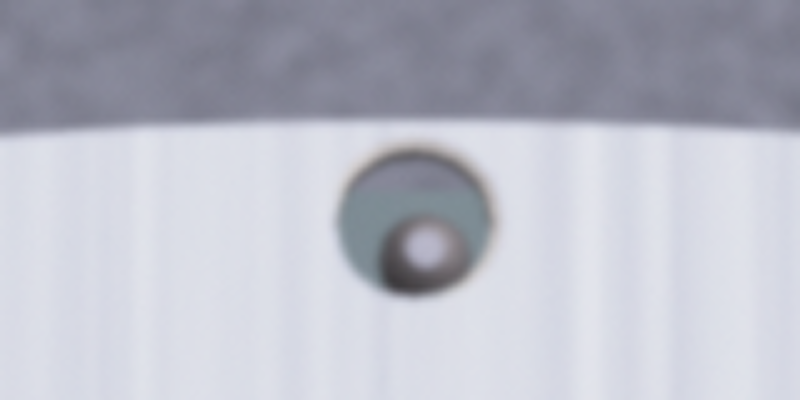

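>>> step_arm --pt "0.12 0.01 0 0" --pt "0.15 0 0 0" --pt "0.15 0 0 0" --pt "0.08 0 0 0" --pt "0.04 0 0 0" --pt "0 0 0 0"

```text
t: 54.3
eef_pos: [523.0, -16.0, 55.5]
tcp_rot: [-0.702, 1.571, -2.144]
ft_force: [0.0, 0.0, -3.0]
opening: 0.188
```

>>> step_arm --pt "0.04 0 0 0" --pt "0 0 0 0"

```text
t: 54.55
eef_pos: [523.0, -16.0, 53.5]
tcp_rot: [-0.281, 1.571, -1.723]
ft_force: [0.3, 0.1, -4.2]
opening: 0.185
```

```bash
python3 - <<'E'
from h import *
st()
snap('wrist','w34');snap('scene','s34',(220,140,420,290),4)
E
```

```text
t 54.55 tcp [523.  -16.   53.5] y-axis [ 0.992  0.129 -0.   ] z [ 0.129 -0.992  0.   ] F [ 0.3  0.1 -4.2] op 0.185 q [-0.157  0.524  1.936 -0.     0.682 -0.286]
```

View pics/w34.png

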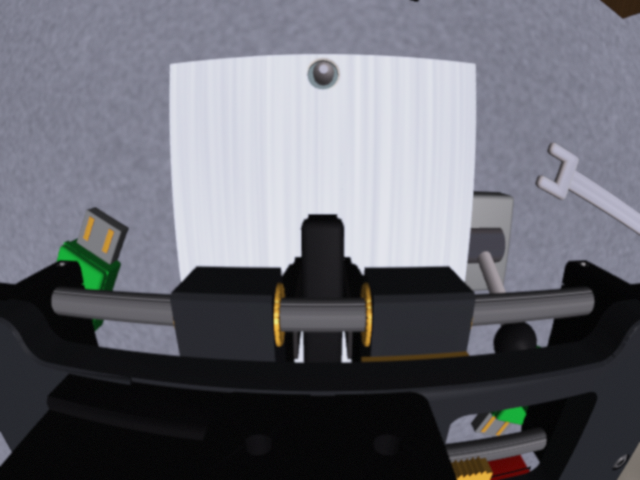

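View pics/s34.png

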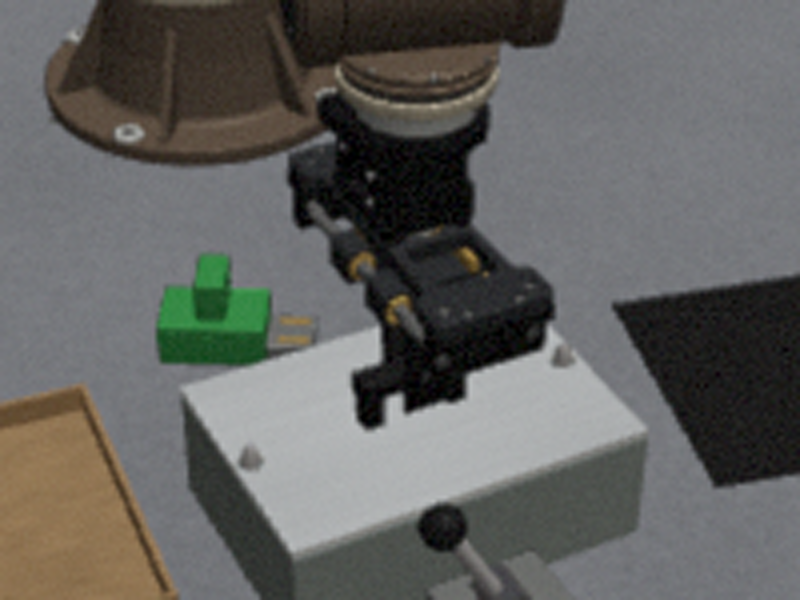

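Both pins are through the holes. A last bit down, then release.

>>> step_arm --pt "0.03 0 0 0" --pt "0 0 0 0"

```text
t: 54.9
eef_pos: [523.2, -16.0, 52.7]
tcp_rot: [1.125, 1.57, -0.317]
ft_force: [-2.6, 0.1, 6.0]
opening: 0.186
```

>>> step_arm --pt "0 0 0 0" --pt "0 0 0 0" --pt "0 0 0 0" --pt "0 0 0 0" --pt "-0.4 0 0 0" --pt "-0.7 0 0 0" --pt "-0.7 0 0 0" --pt "0 0 0 0" --jaw 0.5

```text
t: 55.9
eef_pos: [524.1, -16.1, 144.1]
tcp_rot: [1.265, 1.566, -0.176]
ft_force: [-0.4, -0.2, -0.8]
opening: 0.5
```

```bash
python3 - <<'E'
from h import *
s=st();print(toH(s['eef_pos']))
snap('scene','s35',(220,140,420,290),4)
move(H([110,-85,142]),YAW)
E
```

```text
t 55.90 tcp [524.1 -16.1 144.1] y-axis [0.992 0.129 0.004] z [ 0.129 -0.992  0.001] F [-0.4 -0.2 -0.8] op 0.500 q [-0.157  0.392  1.851 -0.     0.894 -0.286]
[[1.51661112e+00 9.14198718e-02 1.44137509e+02]]
shift units [0.018 2.191 1.699]
turn units -0.023
```

View pics/s35.png

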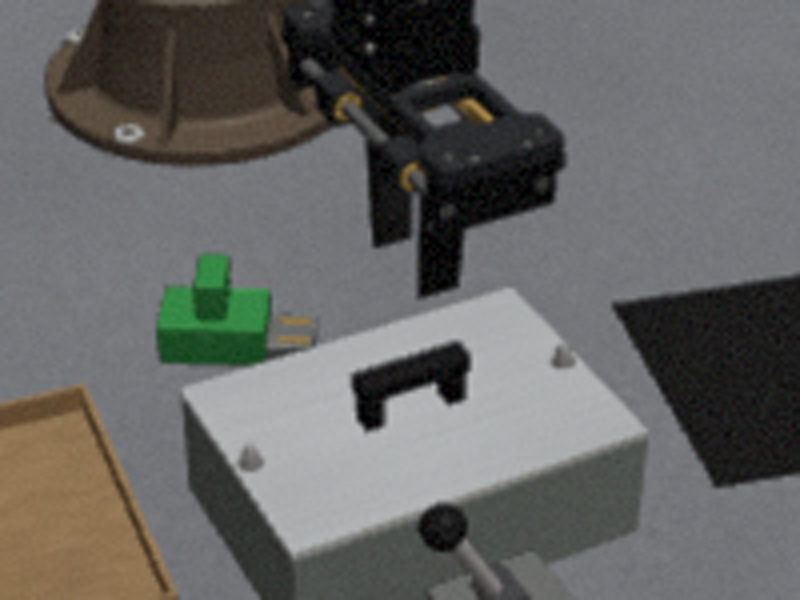

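>>> step_arm --pt "0 0.5 0.4 0" --pt "0 0.6 0.5 0" --pt "0 0.6 0.5 0" --pt "0 0.49 0.3 0" --pt "0.5 0 0 0" --pt "0.6 0 0 0" --pt "0.5 0 0 0" --pt "0.4 0 0 0" --pt "0 0 0 0" --jaw 1

```text
t: 57.08
eef_pos: [641.1, -85.8, 39.3]
tcp_rot: [-1.922, 1.566, 2.92]
ft_force: [0.1, -1.0, 0.3]
opening: 0.006
```

```bash
python3 - <<'E'
from h import *
s=st();print(toH(s['eef_pos']))
move(H([109,18,42]),YAW)
snap('scene','s36',(220,140,420,320),3.3)
E
```

```text
t 57.08 tcp [641.1 -85.8  39.3] y-axis [ 0.992  0.129 -0.004] z [ 0.129 -0.992 -0.002] F [ 0.1 -1.   0.3] op 0.006 q [-0.235  0.681  1.627 -0.     0.838 -0.364]
[[108.2619639  -84.47783917  39.3011127 ]]
shift units [-0.051  0.008 -2.05 ]
turn units -0.023
```

View pics/s36.png

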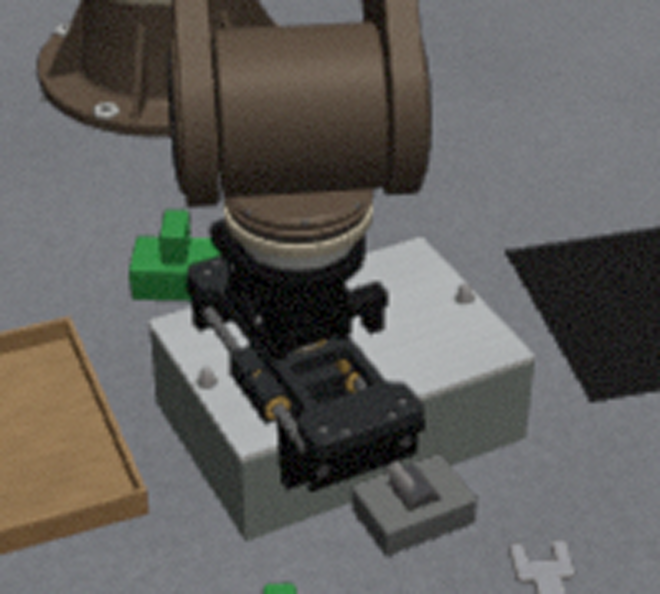

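>>> step_arm --pt "-0.05 0.02 -0.1 0" --pt "0 0 -0.2 0" --pt "0 0 -0.2 0" --pt "0 0 -0.2 0" --pt "0 0 -0.2 0" --pt "0 0 -0.2 0" --pt "0 0 -0.2 0" --pt "0 0 -0.2 0" --pt "0 0 -0.2 0" --pt "0 0 -0.15 0" --pt "0 0 -0.1 0" --pt "0 0 0 0"

```text
t: 58.62
eef_pos: [631.0, 10.9, 44.6]
tcp_rot: [0.854, 1.571, -0.587]
ft_force: [0.0, -0.8, 0.5]
opening: 0.005
```

```bash
python3 - <<'E'
from h import *
s=st();print(toH(s['eef_pos']))
snap('scene','s37',(220,140,420,290),4)
print((proj('scene',H([108,38.4,92.2]))-[220,140])*4)
E
```

```text
t 58.62 tcp [631.   10.9  44.6] y-axis [0.992 0.129 0.   ] z [ 0.129 -0.992  0.   ] F [ 0.  -0.8  0.5] op 0.005 q [-0.087  0.655  1.669 -0.     0.817 -0.217]
[[111.06707178  12.70507041  44.5982217 ]]
[[568.56162455 479.19173964]]
```

View pics/s37.png

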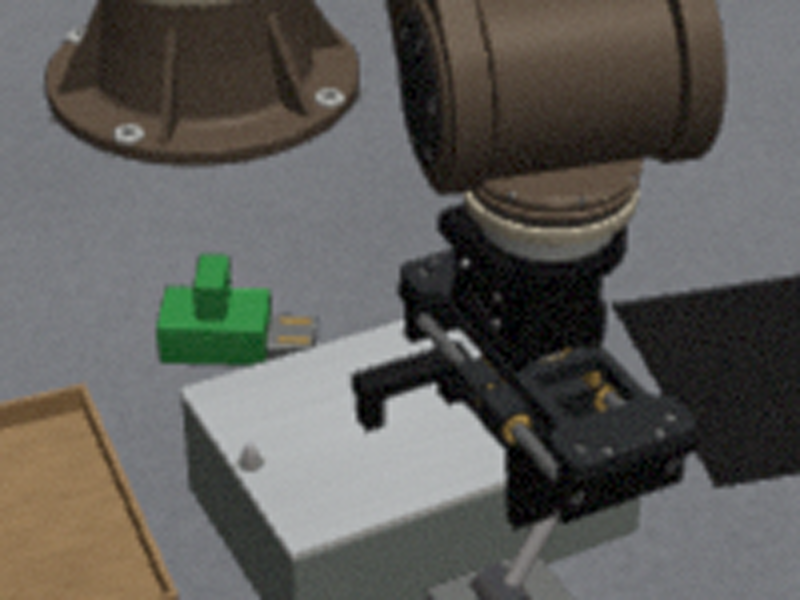

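>>> step_arm --pt "0 0 -0.08 0" --pt "0 0 0 0"

```text
t: 58.92
eef_pos: [630.9, 11.9, 44.6]
tcp_rot: [0.111, 1.567, -1.331]
ft_force: [1.3, -16.6, -1.2]
opening: 0.003
```

>>> step_arm --pt "0 0 -0.05 0" --pt "0 0 0 0"

```text
t: 59.18
eef_pos: [630.9, 12.3, 44.6]
tcp_rot: [0.102, 1.565, -1.339]
ft_force: [0.9, -30.5, -1.9]
opening: 0.005
```

>>> step_arm --pt "0 0 -0.05 0" --pt "0 0 0 0"

```text
t: 59.42
eef_pos: [630.9, 12.6, 44.6]
tcp_rot: [0.091, 1.562, -1.35]
ft_force: [2.1, -43.4, -3.1]
opening: 0.005
```

>>> step_arm --pt "0 0 0.4 0" --pt "-0.6 0 0 0" --pt "-0.7 0 0 0" --pt "-0.7 0 0 0" --pt "-0.5 0 0 0" --pt "0 -0.5 -0.5 0" --pt "0 -0.5 -0.8 0" --pt "0 -0.5 -0.8 0" --pt "0 -0.5 -0.8 0" --pt "0 -0.5 -0.8 0" --pt "0 0 -0.8 0" --pt "0 0 -0.8 0" --pt "0 0 -0.8 0" --pt "0 0 0 0"

```text
t: 61.18
eef_pos: [468.5, 288.1, 169.4]
tcp_rot: [3.14, 1.57, 1.701]
ft_force: [-0.3, -0.3, -0.1]
opening: 0.005
```

```bash
python3 - <<'E'
from h import *
s=st()
snap('scene','s38');snap('top','t38')
print(proj('scene',H([108,38.4,92.2])),proj('top',H([108,38.4,92.2])))
E
```

```text
t 61.17 tcp [468.5 288.1 169.4] y-axis [0.991 0.132 0.   ] z [ 0.132 -0.991 -0.   ] F [-0.3 -0.3 -0.1] op 0.005 q [4.310e-01 3.980e-01 1.759e+00 1.000e-03 9.840e-01 2.990e-01]
[[362.14040614 259.79793491]] [[282.51877529 179.4241595 ]]
```

View pics/s38.png

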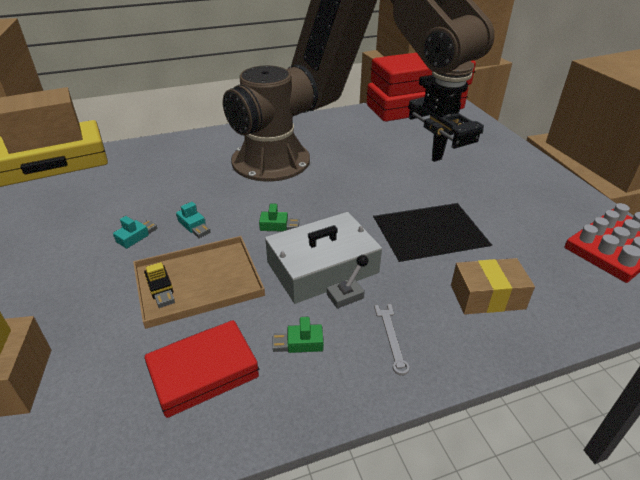

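View pics/t38.png

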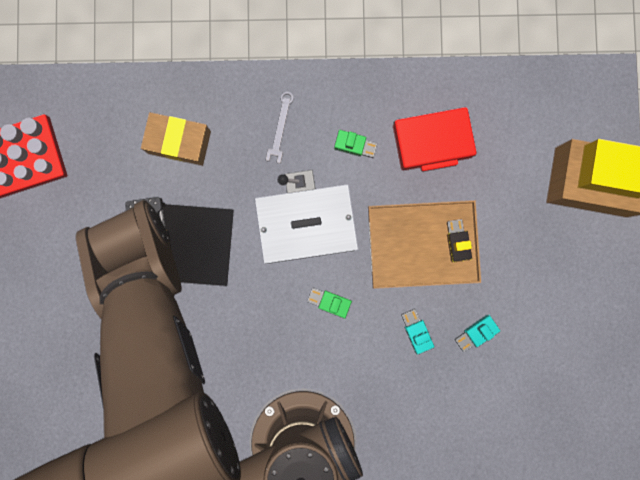

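```bash
python3 - <<'E'
from h import *
im=cv2.imread('pics/t38.png');hsv=cv2.cvtColor(im,cv2.COLOR_BGR2HSV).astype(int);V=hsv[...,2]
m=(V>200)&(hsv[...,1]<40); m[:175]=0;m[280:]=0
for c in blobs(m,1000):
    r=cv2.minAreaRect(c)
    if r[0][0]<500:print('cover',r)
for n in ('scene','top'):
    im=cv2.imread('pics/%s38.png'%n[0]);u=proj(n,H([108,38.4,92.2]))[0].astype(int)
    g=im[u[1]-14:u[1]+15,u[0]-14:u[0]+15].max(2)<60
    ys,xs=np.nonzero(g);print(n,xs.mean()+u[0]-14,ys.mean()+u[1]-14,len(xs))
    b=cv2.imread('pics/scene0.png' if n=='scene' else 'pics/top0.png');g=b[u[1]-14:u[1]+15,u[0]-14:u[0]+15].max(2)<60
    ys,xs=np.nonzero(g);print(' start',xs.mean()+u[0]-14,ys.mean()+u[1]-14,len(xs))
print(job_done())
E
```

```text
cover ((305.80438232421875, 223.52935791015625), (65.66537475585938, 94.29509735107422), 81.46923065185547)
scene 362.0173913043478 260.5652173913044 115
 start 360.6756756756757 260.45045045045043 111
top 282.7931034482759 179.5 58
 start 284.14285714285717 179.22448979591837 49
the job is handed in; nothing more can be done
None
```

The changeover is done and handed in at about 61 s.

**What I did**
- Pushed the switch to off and laid the cover plate flat on the mat.
- Found one charged pack, in the bay at y -60. I drew it back clear of the contact bar and stood it upright in the tray.
- Slid both flat packs tongue first under the bar, one into the middle bay and one into the bay at y -60. The bay at y +60 stays empty.
- Set the cover back on both pins and pushed the switch to on.

**Last checks**
- **Packs:** each stopped against the far wall with 12–14 N of push. I did not look at them again after the cover went on.
- **Cover:** both pins show through the holes. In the top view its outline matches the start to within 0.5 pixel.
- **Switch:** the lever came up against its stop, and the ball sits within about 1.5 pixels of its starting on position in both views.
- **Bystanders:** the carton, red case, wrench and green and turquoise look-alikes look unmoved to the eye. I did not measure them.

**What disagreed**
- **Finger length:** the fingers end about 34 mm short of the stated TCP. My first push at the switch passed over the ball without touching it, and I corrected all grasp heights after that. While checking this, I lowered the closed gripper beside the box until its body was close to the cover. No contact force showed.
- **Switch force:** the final push to on peaked at about 43 N at the fingertips. I saw no contact between the gripper's body and anything else.

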